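# Load the sprung cell into the prototype housing

## Robot

A 6-joint arm with a two-finger parallel gripper is mounted at the origin on the work surface. World frame = base frame: x ahead of the robot, y to its left, z up, the work surface at z = 0. Lengths are in m, angles in rad, forces in N, time in s.
With the tool pointing down it reaches from about 0.4 to 0.825 m from the base axis. Payload 7 kg.
Tool frame: the origin (TCP) lies at the centre of the arm's flange, where the gripper is bolted on; the fingertips stand 178 mm ahead of it and the grasp point (between the pads) lies 159 mm ahead of it; x points along the fingers, z is the direction in which the jaws open and shut, and the axes are right-handed (so a half turn about x gives the same grasp; the last joint's range is limited). The gripper opens to 88 mm and grips with 3 to 60 N. Pads are 19 mm wide; open, the fingers measure 130 mm over their backs; the gripper's body (78 mm by 193 mm) begins 47 mm behind the grasp point.
Start: joints at [-0.825, 0.359, 0.012, 0, -1.224, -0.288], TCP at [0.298, -0.605, 0.405] pointing down, gripper open.
Joint ranges: [-3.07, 3.07], [-1.43, 2.12], [-1.02, 1.25], [-3.03, 1.67], [-3.05, -0], [-3.03, 3.03]. Speed limits (rad/s): [2.39, 2.39, 3.01, 3.14, 3.14, 3.14].

## Interface

Orientations are given as [roll, pitch, yaw] about the fixed x, y, z axes, in that order (R = Rz(yaw) Ry(pitch) Rx(roll)).
In Python, from station import telemetry, optics, job_done, finder gives the robot as it stands.
- The arm moves only by the tool play_rows, never from a script. Its argument "steps" is a list of rows, each an object of numbers: "gripper": the opening, from 0 (shut) to 1 (fully open); "tx", "ty", "tz": the shift along the tool's x, y, z in units of 25 mm (1.0 is 25 mm); "ax", "ay", "az": the turn, a rotation vector about the tool's x, y, z in units of 6 degrees (1.0 is 6 degrees). In form: [{"gripper": .., "tx": .., "ty": .., "tz": .., "ax": .., "ay": .., "az": ..}, ...]. A call has 1 to 20 rows; each row shifts and turns the commanded pose from where the row before left it, along the tool's axes as they then stand; what a row does not reach is not made up. A row lasts 1/12 s, in which the tool goes at most 41.7 mm and 7.16 degrees, less where a joint would pass 70% of its speed; a pose out of reach is approached as far as the arm can. A call is refused whole if a number of a shift passes 1 or a number of a turn 1, either way. A call with a gripper value outside its range is refused whole. The fingers move at their own pace and stop on an object; "newtons" is the grip in N (left out, the last holds). Time passes only in rows, so rows that do not move let the fingers close. It gives the time, the measured TCP pose, the force and the opening at its end, in the units of the state.
- telemetry.get_state(): the state, without advancing time (a new reading comes with each control period).
- optics.grab_frame(name): name is "scene" or "top" or "wrist"; returns the picture (480x640x3 uint8, red, green, blue); there is no depth.
- optics.calibration(name): a dict with "fx", "fy", "cx", "cy" (pixels), "k1" (the pictures are not rectified: a ray, as slopes to the right and down, at radius r is drawn at 1 + k1 r^2 times it, then the intrinsics apply), "T" (4x4, takes a point from camera to world coordinates); the wrist camera has in their place "mount" (4x4, takes a point from camera to tool coordinates, whose origin is the TCP and whose axes are the tool frame's). Camera axes: x right, y down, z forward; pixel columns grow to the right and rows downward; lengths in m; the calibration is good to about 2 mm. A picture is of the moment at which its call begins: read the wrist's pose just before it. calibration takes no time and is no camera call.
- job_done(): hands the job in, once; it reports no verdict.
Trained networks look in the newest picture that a camera, given by its name, has taken for a name from the list of things; names that differ only in an ending like _2 or _b are one class to them, and where a whole thing is asked for, a point or a joint stands for the part that bears it (a point fixed in the world has none). Each returns a list of dicts, best first, with "confidence" (0 to 1); they miss things now and then, are a little off and sometimes report something else, mostly with a low value. They report only what shows in the picture. A call takes as long as a camera call.
- finder.look_for(query, camera): "extent" ([left, top, right, bottom] in pixels, round what is visible of it).
- finder.silhouettes(query, camera): "pixels" (480x640 bool, what is visible of it) and "extent" ([left, top, right, bottom] in pixels, round what is visible of it).
- finder.pinpoint(query, camera): "location" ([row, column] in pixels: a listed point, or the origin of a listed thing).
The state is a dict: "t": time; "q": joint angles; "qd": joint speeds; "joint_efforts": joint torques, N m; "eef_pos": TCP position; "ee_rot": TCP orientation; "force": force on the tool from outside, world axes, zero at the start; "moment": the same for the moment, N m; "width": finger opening in m.
Only numpy, scipy, OpenCV 4.12 (cv2) and the standard library are available. Lean on these libraries where they do the work, as an engineer would, in place of code of your own. Each camera call takes 0.05 s, during which the arm holds its last target.

## Task

Take the green cell off its rest and load it into the open black housing: hold it tilted with its flat end down, press that end against the coil spring, then roll the button end down past the orange retaining lip and ease it forward under the lip, so the cell lies fully home, level in its cradle, and let go. Be gentle, so that the printed housing is not strained, and leave the orange cell, the cover and the screwdriver where they are.

Things in the scene. Friction and masses are not known exactly. Their poses are not given: they have to be found in the camera images.
- cell: Green-sleeved cell, white band near the button end. Rigid, 21 mm diameter, 70 mm long plus a 9 mm button standing 2 mm out. Origin: middle of the 70 mm body, on the axis; x runs from flat end to button end. Starts level on a white rest, axis 30 mm above the table, on V ribs 21 to 27 mm either side of its middle; middle free to grip, fingers down to 7 mm above the table. About 0.07 kg.
- cell_button (a point): Centre of the tip of the green cell's button, 37 mm from the cell's origin along its x axis.
- housing: Black shell 170 x 120 mm, fixed; origin at its middle on the table, x along the bay to the lip end. The grey cell carrier in it (ribs, lip, spring) was set by hand: it stands up to 8 mm either way along x from nominal, which no measured pose shows, and stays put under the loads here. x given elsewhere is nominal, in this frame. Rims: 10 mm high along the sides, 18 mm at the ends. It bears 25 N.
- home (a point): Where the loaded cell's middle lies, carrier nominal: housing x = 0, y = 0, 34 mm above the table; cell axis along housing x, button to +x. Two flat ribs (x = 21 to 27 and -27 to -21 mm) carry it, cheeks on them 13 to 17 mm out, 32.5 mm high; floor between ribs 8 mm high. Home, the spring is pressed in by 3 mm (4.7 N); let go well short of this, the cell snaps hard onto the post.
- lip (a point): Middle of the lip's edge, nominal (x = 31.5 mm), at its underside 46 mm above the table. The orange lip, 22 mm wide and 2.5 mm thick, overhangs 5.5 mm from a 30 mm wide, 48.5 mm high post, face at x = 37, on which the button rests. Tilted up 33 to 38 degrees, with the flat end's middle at spring height and 12.5 mm short of the free tip at nominal the cell clears both.
- spring_tip (a point): Tip of the free coil spring, nominal (x = -32 mm, 34 mm above the table): a round steel nose of 6 mm radius on the bay's axis, moving along -x by up to 12 mm; 2 N at first, 0.9 N more per mm, 12.8 N just before its hard stop, where the housing is soon overloaded. Rolling down past the lip needs 8 mm (9.2 N) or more: aim at 10 mm (11 N). Post behind at x = -55 mm, 43 mm high.
- old_cell: The orange spent cell, same size and axes as the green one, on a second white rest; leave alone.
- cover: Loose black bay cover, 50 x 80 x 9 mm, flat on the table, origin at the middle of its underside; leave alone.
- driver: Loose screwdriver about 120 mm long lying on the table; leave alone.

How it is judged:
By the outcome, as a careful person would: the job done as asked, in the order asked, and still so for the second after the job is handed in, with the robot touching nothing.
It also fails if it takes over 64 s, if anything falls off the work surface, if the arm or the gripper's body presses on something with over 40 N, if the wrist force passes 120 N, or if a joint passes its speed limit or range.

## Working session

There is one attempt and no reset: what is moved stays moved. The work goes in short steps, Python scripts to look and compute and a tool call to move; the robot and the scene stay as the last step left them, time stands still between calls to the robot, and variables do not carry over. Pictures are saved under pics/ and viewed, and the job is handed in when it is done.

Besides the shell and the picture viewer there is one more tool, called in YAML: its name, and indented under it one key for each argument. play_rows: Moves the arm, as the interface text tells. Its arguments: {"type":"object","properties":{"steps":{"type":"array"},"newtons":{"type":"number"}},"required":["steps"]}

```bash
ls; mkdir -p pics
python3 - <<'E'
from station import telemetry, optics, finder
import cv2, numpy as np
np.set_printoptions(precision=4,suppress=True)
print(telemetry.get_state())
for n in ["scene","top","wrist"]:
    im=optics.grab_frame(n); cv2.imwrite(f"pics/{n}0.png",im[:,:,::-1]); print(n,optics.calibration(n))
for c in ["top","scene"]:
  for q in ["cell","cell_button","housing","lip","spring_tip","home","old_cell","cover","driver"]:
    try: print(c,q,[(np.round(d["location"],1),round(d["confidence"],2)) for d in finder.pinpoint(q,c)[:2]])
    except Exception as e: print(c,q,e)
E
```

```text
pics
{'t': 0.0, 'q': array([-0.8249,  0.3594,  0.0111, -0.0003, -1.2241, -0.2881]), 'qd': array([-0.001 , -0.    ,  0.    , -0.0008, -0.0002, -0.0008]), 'joint_efforts': array([  0.0007, -58.2719,  29.3056,   6.9973,   0.0069,  -0.0002]), 'eef_pos': array([ 0.2982, -0.6053,  0.4037]), 'ee_rot': array([0.091 , 1.5691, 2.1195]), 'force': array([-0.1646, -0.2597, -0.3747]), 'moment': array([ 0.0563, -0.0002, -0.014 ]), 'width': 0.08775083006360435}
scene {'fx': 594.9657675929845, 'fy': 594.9657675929845, 'cx': 313.71024115169, 'cy': 233.18274432688628, 'k1': -0.003872172403689907, 'T': array([[ 0.5272,  0.7145, -0.4599,  1.0522],
       [ 0.8496, -0.4524,  0.2711, -0.2724],
       [-0.0143, -0.5337, -0.8456,  0.8758],
       [ 0.    ,  0.    ,  0.    ,  1.    ]])}
top {'fx': 473.1520858688122, 'fy': 473.1520858688122, 'cx': 333.39960814244904, 'cy': 239.67618715776118, 'k1': -0.12186372928473042, 'T': array([[ 0.0213, -0.9863,  0.1635,  0.4559],
       [-0.9997, -0.0191,  0.0148, -0.0039],
       [-0.0115, -0.1637, -0.9864,  0.8806],
       [ 0.    ,  0.    ,  0.    ,  1.    ]])}
wrist 
[... 394 characters left out ...]
, 470.1]), 0.97)]
top housing [(array([222.6, 357.8]), 0.56)]
top lip []
top spring_tip [(array([238.6, 358.6]), 0.72)]
top home []
top old_cell [(array([291.1, 191.7]), 0.66)]
top cover [(array([188.4, 226.2]), 0.61), (array([294.1, 468.7]), 0.53)]
top driver [(array([191.3, 468.2]), 0.9)]
scene cell [(array([246.1, 151.7]), 0.97)]
scene cell_button [(array([264.8, 153.8]), 0.55)]
scene housing [(array([271.2, 303.3]), 0.55)]
scene lip [(array([266.8, 316.6]), 0.97)]
scene spring_tip [(array([243. , 291.7]), 0.67)]
scene home [(array([257.1, 305.9]), 0.55)]
scene old_cell [(array([132.8, 410. ]), 0.85)]
scene cover [(array([225.3, 454.2]), 0.82)]
scene driver [(array([367.4, 211.8]), 0.84)]
```

View pics/scene0.png

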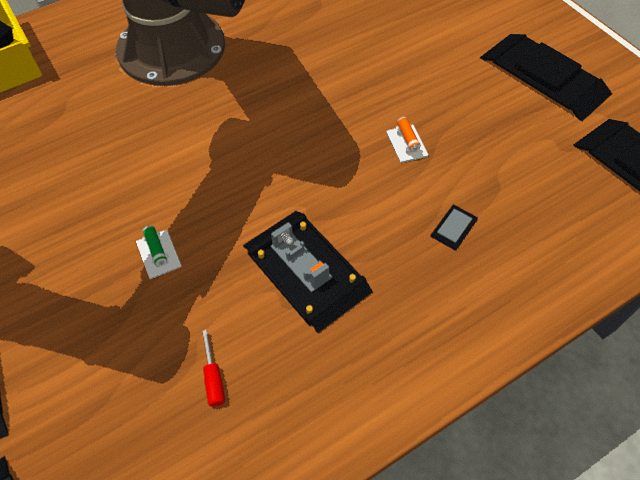

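View pics/top0.png

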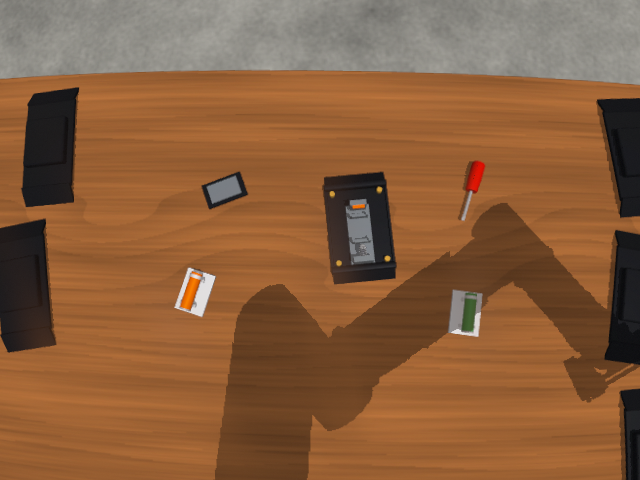

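View pics/wrist0.png

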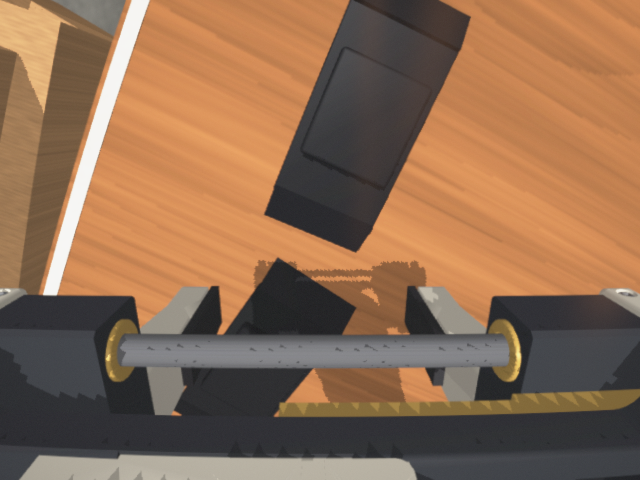

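```bash
cat > h.py <<'E'
import numpy as np, cv2
from scipy.spatial.transform import Rotation as R
from station import telemetry, optics, finder
np.set_printoptions(precision=4,suppress=True)
def toolT(s=None):
    s=s or telemetry.get_state(); T=np.eye(4); T[:3,:3]=R.from_euler('xyz',s['ee_rot']).as_matrix(); T[:3,3]=s['eef_pos']; return T
def cam(n,s=None):
    c=optics.calibration(n); T=c['T'] if 'T' in c else toolT(s)@c['mount']
    return c,np.array(T)
def ray(n,rc,s=None):
    c,T=cam(n,s); y=(rc[0]-c['cy'])/c['fy']; x=(rc[1]-c['cx'])/c['fx']
    rd=np.hypot(x,y); r=rd
    for _ in range(20): r=rd/(1+c['k1']*r*r)
    k=r/rd if rd>0 else 1
    return T[:3,3],T[:3,:3]@np.array([x*k,y*k,1])
def onz(n,rc,z,s=None):
    o,d=ray(n,rc,s); return o+d*(z-o[2])/d[2]
def proj(n,P,s=None):
    c,T=cam(n,s); p=np.linalg.inv(T)@np.append(P,1); x,y=p[:2]/p[2]; f=1+c['k1']*(x*x+y*y)
    return np.array([c['cy']+c['fy']*y*f,c['cx']+c['fx']*x*f])
E
python3 - <<'E'
from h import *
print('t',telemetry.get_state()['t'])
for n,d in dict(top=[('cell',(311.5,467.1),.03),('btn',(290.2,470.1),.03),('spring',(238.6,358.6),.034),('house',(222.6,357.8),0.02)],
  scene=[('cell',(246.1,151.7),.03),('btn',(264.8,153.8),.03),('spring',(243,291.7),.034),('lip',(266.8,316.6),.046),('home',(257.1,305.9),.034),('house',(271.2,303.3),0.0)]).items():
  for q,p,z in d: print(n,q,onz(n,p,z))
# housing corners from silhouettes
import cv2
for n in ["top","scene"]:
  for q in ["housing","cell"]:
    r=finder.silhouettes(q,n)
    for d in r[:2]:
      m=d['pixels'].astype(np.uint8); cs,_=cv2.findContours(m,0,2); c=max(cs,key=cv2.contourArea)
      print(n,q,round(d['confidence'],2),d['extent'],cv2.minAreaRect(c))
      im=optics.grab_frame(n) if 0 else cv2.imread(f"pics/{n}0.png"); cv2.drawContours(im,[c],-1,(255,255,0),1)
      x0,y0,x1,y1=[int(v) for v in d['extent']]; cr=im[max(0,y0-15):y1+15,max(0,x0-15):x1+15]; cv2.imwrite(f"pics/{n}_{q}.png",cv2.resize(cr,None,fx=4,fy=4)); print(cr.shape,max(0,x0-15),max(0,y0-15)); break
E
```

```text
t 1.05
top cell [ 0.4709 -0.2338  0.03  ]
top btn [ 0.5092 -0.2399  0.03  ]
top spring [ 0.5991 -0.0369  0.034 ]
top house [ 0.6315 -0.0355  0.02  ]
scene cell [ 0.4693 -0.2428  0.03  ]
scene btn [ 0.5042 -0.2543  0.03  ]
scene spring [ 0.5911 -0.0434  0.034 ]
scene lip [ 0.6571 -0.0358  0.046 ]
scene home [ 0.6267 -0.0376  0.034 ]
scene house [ 0.6304 -0.046   0.    ]
top housing 0.91 [324.1, 168.6, 398.8, 283.3] ((359.5247497558594, 227.24752807617188), (107.86203002929688, 65.47345733642578), 84.2894058227539)
(145, 104, 3) 309 153
top cell 0.58 [459.0, 292.9, 476.2, 333.2] ((468.7704162597656, 312.4356384277344), (12.568814277648926, 39.81589889526367), 5.04245138168335)
(71, 47, 3) 444 277
scene housing 0.71 [241.9, 209.9, 372.7, 332.2] ((307.6322021484375, 268.31427001953125), (118.78961944580078, 73.34159851074219), 49.48460388183594)
(153, 161, 3) 226 194
```

```bash
cat >> h.py <<'E'
def plan(Rt,pt,s=None,T0=None):
    """from current (or T0) to target pose: rows in units in *initial* tool frame: pure translation then rotation"""
    T=toolT(s) if T0 is None else T0
    d=T[:3,:3].T@(np.array(pt)-T[:3,3]); w=R.from_matrix(T[:3,:3].T@Rt).as_rotvec()
    print('shift units',d/0.025,'turn units',np.degrees(w)/6)
def Rdown(yaw,sgn=1,tilt=0):
    # cell axis dir = yaw in world, tool y = sgn*celldir, tilt: button up (rad)
    c=np.array([np.cos(yaw),np.sin(yaw),0]); z=np.array([0,0,1.])
    f=-z*np.cos(tilt)+c*np.sin(tilt); ax=c*np.cos(tilt)+z*np.sin(tilt)
    y=sgn*ax; return np.stack([f,y,np.cross(f,y)],1)
E
python3 - <<'E'
from h import *
T=toolT(); print(T)
for sgn in (1,-1):
  plan(Rdown(-0.1,sgn),[.60,-.05,.40])
E
```

```text
[[-0.     -0.897  -0.442   0.2983]
 [ 0.     -0.442   0.897  -0.6055]
 [-1.      0.      0.0001  0.4046]
 [ 0.      0.      0.      1.    ]]
shift units [  0.1863 -20.6449  14.5979] turn units [-24.6737   0.0004   0.0006]
shift units [  0.1863 -20.6449  14.5979] turn units [ 5.3263  0.0005 -0.0003]
```

View pics/top_housing.png

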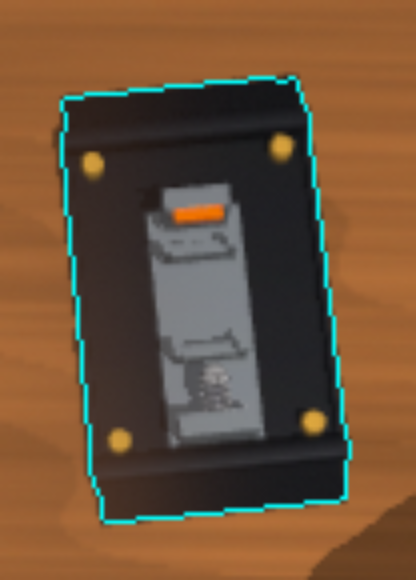

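View pics/scene_housing.png

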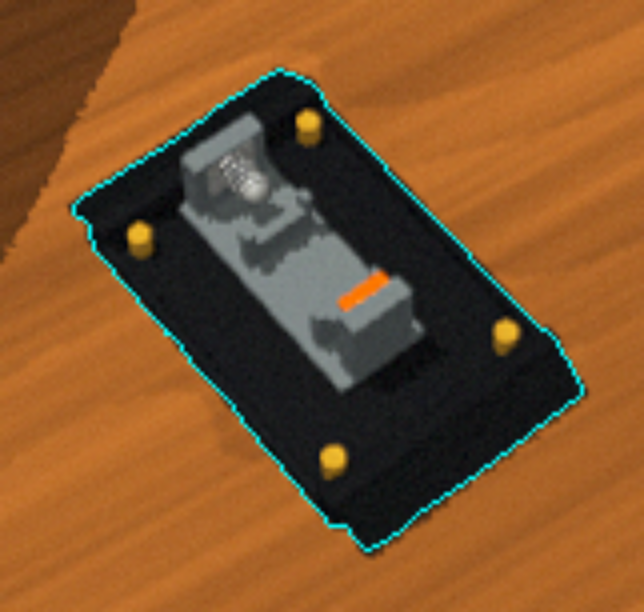

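Run:
```python
from h import *
plan(Rdown(-0.15,1),[.47,-.238,.32])
```

```text
shift units [  3.3862 -12.6569  10.1501] turn units [-24.1962   0.0004   0.0006]
```

play_rows:
  steps:
    - {"tx": 0.24,"ty": -0.9,"tz": 0.72}
    - {"tx": 0.24,"ty": -0.9,"tz": 0.72}
    - {"tx": 0.24,"ty": -0.9,"tz": 0.72}
    - {"tx": 0.24,"ty": -0.9,"tz": 0.72}
    - {"tx": 0.24,"ty": -0.9,"tz": 0.72}
    - {"tx": 0.24,"ty": -0.9,"tz": 0.72}
    - {"tx": 0.24,"ty": -0.9,"tz": 0.72}
    - {"tx": 0.24,"ty": -0.9,"tz": 0.72}
    - {"tx": 0.24,"ty": -0.9,"tz": 0.72}
    - {"tx": 0.24,"ty": -0.9,"tz": 0.72}
    - {"tx": 0.24,"ty": -0.9,"tz": 0.72}
    - {"tx": 0.24,"ty": -0.9,"tz": 0.72}
    - {"tx": 0.24,"ty": -0.9,"tz": 0.72}
    - {"tx": 0.24,"ty": -0.9,"tz": 0.72,"ax": -0.6}

```text
invalid input
```

play_rows:
  steps:
    - {"ax": -1}
    - {"ax": -1}
    - {"ax": -1}
    - {"ax": -1}
    - {"ax": -1}
    - {"ax": -1}
    - {"ax": -1}
    - {"ax": -1}
    - {"ax": -1}
    - {"ax": -1}
    - {"ax": -1}
    - {"ax": -1}
    - {"ax": -1}
    - {"ax": -1}
    - {"ax": -1}
    - {"ax": -1}
    - {"ax": -1}
    - {"ax": -1}
    - {"ax": -1}
    - {"ax": -1}

```text
invalid input
```

play_rows:
  steps:
    - {"ax": -1}
    - {"ax": -1}
    - {"ax": -1}
    - {"ax": -0.6}
    - {}
    - {}

```text
invalid input
```

Run:
```python
from h import *
s=telemetry.get_state(); print(s['t'],s['q'],s['eef_pos'])
im=optics.grab_frame('wrist'); cv2.imwrite('pics/w1.png',im[:,:,::-1])
for q in ['cell','cell_button']:
  for d in finder.pinpoint(q,'wrist')[:2]: print(q,d, onz('wrist',d['location'],.03,s))
d=finder.silhouettes('cell','wrist')[0]; m=d['pixels'].astype(np.uint8); cs,_=cv2.findContours(m,0,2); c=max(cs,key=cv2.contourArea)
print(d['confidence'],d['extent'],cv2.minAreaRect(c))
T=toolT(s); print(np.degrees(np.arctan2(T[1,1],T[0,1])))
np.save('m1.npy',m)
```

```text
1.25 [-0.8249  0.3586  0.0119  0.     -1.2241 -0.2881] [ 0.2983 -0.6055  0.4046]Traceback (most recent call last):
  File "<stdin>", line 6, in <module>
IndexError: list index out of range
```

View pics/w1.png

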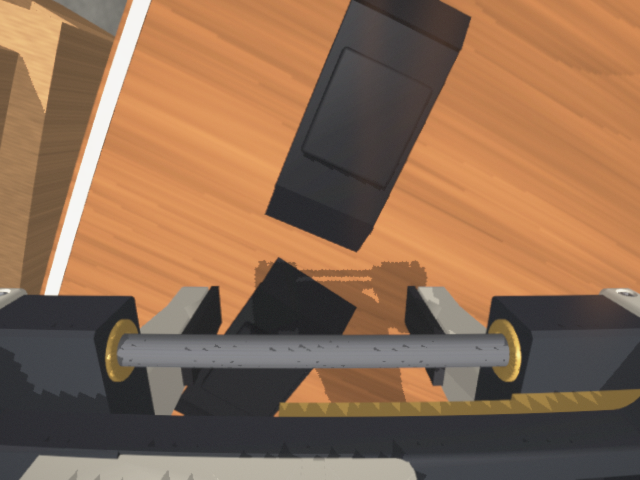

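play_rows:
  steps:
    - {"gripper": 1,"tx": 0.24,"ty": -0.9,"tz": 0.72,"ax": 0,"ay": 0,"az": 0}
    - {"gripper": 1,"tx": 0.24,"ty": -0.9,"tz": 0.72,"ax": 0,"ay": 0,"az": 0}

```text
t: 1.62
eef_pos: [0.3224, -0.5536, 0.3922]
ee_rot: [2.935, 1.571, -1.322]
force: [0.6, 1.0, -0.5]
width: 0.0877
```

play_rows:
  steps:
    - {"gripper": 1,"tx": 0.24,"ty": -0.9,"tz": 0.72,"ax": 0,"ay": 0,"az": 0}
    - {"gripper": 1,"tx": 0.24,"ty": -0.9,"tz": 0.72,"ax": 0,"ay": 0,"az": 0}
    - {"gripper": 1,"tx": 0.24,"ty": -0.9,"tz": 0.72,"ax": 0,"ay": 0,"az": 0}
    - {"gripper": 1,"tx": 0.24,"ty": -0.9,"tz": 0.72,"ax": 0,"ay": 0,"az": 0}
    - {"gripper": 1,"tx": 0.24,"ty": -0.9,"tz": 0.72,"ax": 0,"ay": 0,"az": 0}
    - {"gripper": 1,"tx": 0.24,"ty": -0.9,"tz": 0.72,"ax": 0,"ay": 0,"az": 0}
    - {"gripper": 1,"tx": 0.24,"ty": -0.9,"tz": 0.72,"ax": 0,"ay": 0,"az": 0}
    - {"gripper": 1,"tx": 0.24,"ty": -0.9,"tz": 0.72,"ax": 0,"ay": 0,"az": 0}
    - {"gripper": 1,"tx": 0.24,"ty": -0.9,"tz": 0.72,"ax": 0,"ay": 0,"az": 0}
    - {"gripper": 1,"tx": 0.24,"ty": -0.9,"tz": 0.72,"ax": 0,"ay": 0,"az": 0}
    - {"gripper": 1,"tx": 0.24,"ty": -0.9,"tz": 0.72,"ax": 0,"ay": 0,"az": 0}
    - {"gripper": 1,"tx": 0.24,"ty": -0.9,"tz": 0.72,"ax": -0.2,"ay": 0,"az": 0}
    - {"gripper": 1,"tx": 0,"ty": 0,"tz": 0,"ax": -1,"ay": 0,"az": 0}
    - {"gripper": 1,"tx": 0,"ty": 0,"tz": 0,"ax": -1,"ay": 0,"az": 0}
    - {"gripper": 1,"tx": 0,"ty": 0,"tz": 0,"ax": -1,"ay": 0,"az": 0}
    - {"gripper": 1,"tx": 0,"ty": 0,"tz": 0,"ax": -1,"ay": 0,"az": 0}

```text
t: 2.95
eef_pos: [0.4697, -0.2398, 0.3208]
ee_rot: [-2.766, 1.571, -0.292]
force: [0.2, -0.1, 0.6]
width: 0.0876
```

play_rows:
  steps:
    - {"gripper": 1,"tx": 0,"ty": 0,"tz": 0,"ax": -1,"ay": 0,"az": 0}
    - {"gripper": 1,"tx": 0,"ty": 0,"tz": 0,"ax": -1,"ay": 0,"az": 0}
    - {"gripper": 1,"tx": 0,"ty": 0,"tz": 0,"ax": -1,"ay": 0,"az": 0}
    - {"gripper": 1,"tx": 0,"ty": 0,"tz": 0,"ax": -1,"ay": 0,"az": 0}
    - {"gripper": 1,"tx": 0,"ty": 0,"tz": 0,"ax": -1,"ay": 0,"az": 0}
    - {"gripper": 1,"tx": 0,"ty": 0,"tz": 0,"ax": -1,"ay": 0,"az": 0}
    - {"gripper": 1,"tx": 0,"ty": 0,"tz": 0,"ax": -1,"ay": 0,"az": 0}
    - {"gripper": 1,"tx": 0,"ty": 0,"tz": 0,"ax": -1,"ay": 0,"az": 0}
    - {"gripper": 1,"tx": 0,"ty": 0,"tz": 0,"ax": -1,"ay": 0,"az": 0}
    - {"gripper": 1,"tx": 0,"ty": 0,"tz": 0,"ax": -1,"ay": 0,"az": 0}
    - {"gripper": 1,"tx": 0,"ty": 0,"tz": 0,"ax": -1,"ay": 0,"az": 0}
    - {"gripper": 1,"tx": 0,"ty": 0,"tz": 0,"ax": -1,"ay": 0,"az": 0}
    - {"gripper": 1,"tx": 0,"ty": 0,"tz": 0,"ax": -1,"ay": 0,"az": 0}
    - {"gripper": 1,"tx": 0,"ty": 0,"tz": 0,"ax": -1,"ay": 0,"az": 0}
    - {"gripper": 1,"tx": 0,"ty": 0,"tz": 0,"ax": -1,"ay": 0,"az": 0}
    - {"gripper": 1,"tx": 0,"ty": 0,"tz": 0,"ax": -1,"ay": 0,"az": 0}
    - {"gripper": 1,"tx": 0,"ty": 0,"tz": 0,"ax": -1,"ay": 0,"az": 0}
    - {"gripper": 1,"tx": 0,"ty": 0,"tz": 0,"ax": -1,"ay": 0,"az": 0}
    - {"gripper": 1,"tx": 0,"ty": 0,"tz": 0,"ax": -1,"ay": 0,"az": 0}
    - {"gripper": 1,"tx": 0,"ty": 0,"tz": 0,"ax": -1,"ay": 0,"az": 0}

```text
t: 4.62
eef_pos: [0.4695, -0.2402, 0.3208]
ee_rot: [1.43, 1.57, -0.285]
force: [0.3, 0.4, -0.6]
width: 0.0874
```

play_rows:
  steps:
    - {"gripper": 1,"tx": 0,"ty": 0,"tz": 0,"ax": 0,"ay": 0,"az": 0}
    - {"gripper": 1,"tx": 0,"ty": 0,"tz": 0,"ax": 0,"ay": 0,"az": 0}

```text
t: 4.78
eef_pos: [0.4695, -0.2402, 0.3208]
ee_rot: [1.612, 1.57, -0.111]
force: [-0.6, -0.6, -0.1]
width: 0.0875
```

Run:
```python
from h import *
s=telemetry.get_state(); print(s['t'],s['q'],s['eef_pos'])
im=optics.grab_frame('wrist'); cv2.imwrite('pics/w2.png',im[:,:,::-1])
for q in ['cell','cell_button']:
  for d in finder.pinpoint(q,'wrist')[:2]: print(q,d, onz('wrist',d['location'],.03,s))
for d in finder.silhouettes('cell','wrist')[:1]:
  m=d['pixels'].astype(np.uint8); cs,_=cv2.findContours(m,0,2); c=max(cs,key=cv2.contourArea)
  print(d['confidence'],d['extent'],cv2.minAreaRect(c))
  np.save('m1.npy',m)
T=toolT(s); print(np.degrees(np.arctan2(T[1,1],T[0,1])))
```

```text
4.7833 [-0.1007  0.1899 -0.4288  0.     -0.9519  1.5187] [ 0.4695 -0.2402  0.3208]
cell {'location': [238.7, 310.8], 'confidence': 0.55} [ 0.4684 -0.2383  0.03  ]
cell_button {'location': [188.4, 305.3], 'confidence': 0.87} [ 0.5072 -0.2403  0.03  ]
0.63 [291.7, 187.1, 324.8, 285.1] ((307.48492431640625, 236.09315490722656), (96.15629577636719, 28.35093116760254), 87.87889862060547)
-8.753893165285037
```

View pics/w2.png

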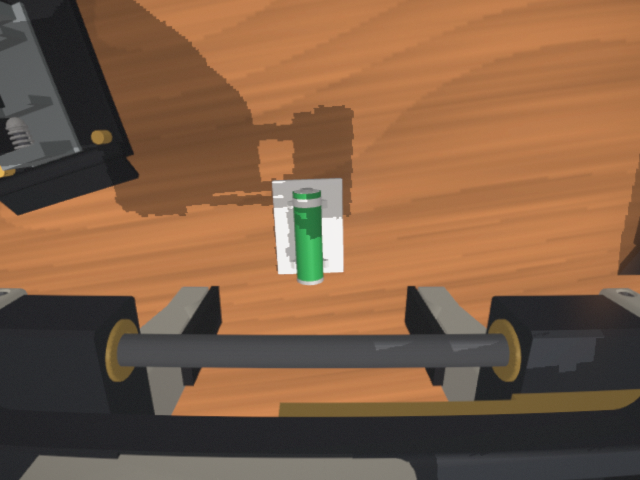

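```bash
cat >> h.py <<'E'
def cylpts(a,b,r,n=24):
    a=np.array(a);b=np.array(b);u=(b-a)/np.linalg.norm(b-a); p=np.cross(u,[0,0,1.]) if abs(u[2])<.9 else np.cross(u,[1.,0,0]); p/=np.linalg.norm(p); q=np.cross(u,p)
    t=np.linspace(0,2*np.pi,n,endpoint=False)
    return [e+r*(np.cos(k)*p+np.sin(k)*q) for e in (a,b) for k in t]
def cellmask(n,c,u,s=None,sh=4,parts=((-.035,.035,.0105),(.035,.037,.0045))):
    m=np.zeros((480,640),np.uint8)
    for a,b,r in parts:
        P=np.array([proj(n,x,s)[::-1] for x in cylpts(c+u*a,c+u*b,r)])
        h=cv2.convexHull((P*16).round().astype(np.int32)); cv2.fillConvexPoly(m,h,1,shift=4)
    return m
E
python3 - <<'E'
from h import *
from scipy.optimize import minimize
s=telemetry.get_state(); m=np.load('m1.npy')
im=cv2.imread('pics/w2.png'); b,g,r=[im[:,:,i].astype(int) for i in range(3)]
green=((g>r+30)&(g>b+30)).astype(np.uint8)
def fit(mask,parts,x0):
    mf=cv2.GaussianBlur(mask.astype(np.float32),(0,0),1.5)
    def cost(v):
        u=np.array([np.cos(v[2]),np.sin(v[2]),0])
        k=cv2.GaussianBlur(cellmask('wrist',np.array([v[0],v[1],.03]),u,s,parts=parts).astype(np.float32),(0,0),1.5)
        return ((k-mf)**2).sum()
    best=minimize(cost,x0,method='Nelder-Mead',options=dict(initial_simplex=[np.array(x0)+d for d in ([0,0,0],[.004,0,0],[0,.004,0],[0,0,.05])],xatol=1e-5,fatol=.01))
    return best.x,best.fun,mf.sum()
full=((-.035,.035,.0105),(.035,.037,.0045))
print(fit(m,full,[.469,-.238,-.1]))
ys,xs=np.where(green); print(green.sum(),ys.min(),ys.max(),xs.min(),xs.max())
c=green.copy(); 
v=fit(m,full,[.469,-.238,-.1])[0]
ov=im.copy(); k=cellmask('wrist',np.array([v[0],v[1],.03]),np.array([np.cos(v[2]),np.sin(v[2]),0]),s)
for mm,col in ((m,(0,0,255)),(k,(255,0,255))):
    cs,_=cv2.findContours(mm,0,2); cv2.drawContours(ov,cs,-1,col,1)
cv2.imwrite('pics/f2.png',cv2.resize(ov[170:300,250:370],None,fx=4,fy=4,interpolation=0))
E
```

```text
Traceback (most recent call last):
  File "h.py", line 38, in cellmask
    P=np.array([proj(n,x,s)[::-1] for x in cylpts(c+u*a,c+u*b,r)])
                ~~~~^^^^^^^
  File "h.py", line 19, in proj
    c,T=cam(n,s); p=np.linalg.inv(T)@np.append(P,1); x,y=p[:2]/p[2]; f=1+c['k1']*(x*x+y*y)
        ~~~^^^^^
  File "h.py", line 8, in cam
    c=optics.calibration(n); T=c['T'] if 'T' in c else toolT(s)@c['mount']
ValueError: time passes only in moves, steps and waits
```

Too many calibration calls; cache them.

```bash
python3 - <<'E'
t=open('h.py').read()
t=t.replace("def cam(n,s=None):\n    c=optics.calibration(n);","_C={}\ndef cam(n,s=None):\n    c=_C.get(n) or _C.setdefault(n,optics.calibration(n));")
t+='''
FULL=((-.035,.035,.0105),(.035,.037,.0045))
from scipy.optimize import minimize
def fitcell(n,mask,x0,s,z=.03,parts=FULL):
    mf=cv2.GaussianBlur(mask.astype(np.float32),(0,0),1.5)
    def cost(v):
        u=np.array([np.cos(v[2]),np.sin(v[2]),0])
        k=cv2.GaussianBlur(cellmask(n,np.array([v[0],v[1],z]),u,s,parts=parts).astype(np.float32),(0,0),1.5)
        return ((k-mf)**2).sum()
    b=minimize(cost,x0,method='Nelder-Mead',options=dict(initial_simplex=[np.array(x0)+d for d in ([0,0,0],[.004,0,0],[0,.004,0],[0,0,.05])],xatol=1e-5,fatol=.01))
    return b.x,b.fun
'''
open('h.py','w').write(t)
E
python3 - <<'E'
from h import *
s=telemetry.get_state(); m=np.load('m1.npy'); print(s['t'])
im=cv2.imread('pics/w2.png'); b,g,r=[im[:,:,i].astype(int) for i in range(3)]
green=((g>r+30)&(g>b+30)).astype(np.uint8)
v,f=fitcell('wrist',m,[.469,-.238,-.1],s); print(v,f,m.sum())
v2,f2=fitcell('wrist',green,[.469,-.238,-.1],s,parts=((-.032,.022,.0105),)); print(v2,f2,green.sum())
ov=im.copy(); k=cellmask('wrist',np.array([v[0],v[1],.03]),np.array([np.cos(v[2]),np.sin(v[2]),0]),s)
for mm,col in ((m,(0,0,255)),(k,(255,0,255))):
    cs,_=cv2.findContours(mm,0,2); cv2.drawContours(ov,cs,-1,col,1)
cv2.imwrite('pics/f2.png',cv2.resize(np.hstack([im[170:300,260:360],ov[170:300,260:360]]),None,fx=4,fy=4,interpolation=0))
E
```

```text
4.9833
[ 0.4702 -0.2365 -0.108 ] 25.395977020263672 2551
[ 0.47   -0.2366 -0.1065] 138.63243103027344 2055
```

View pics/f2.png

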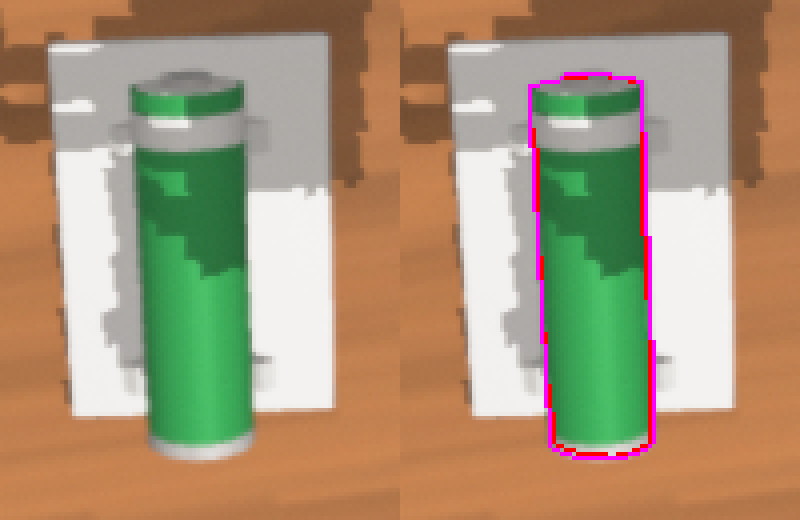

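Run:
```python
from h import *
plan(Rdown(-.108,1),[.4702,-.2365,.189])
```

```text
shift units [ 5.2676  0.0049 -0.1513] turn units [-0.4166  0.0001 -0.0007]
```

play_rows:
  steps:
    - {"gripper": 1,"tx": 0,"ty": 0,"tz": -0.15,"ax": -0.42,"ay": 0,"az": 0}
    - {"gripper": 0.6,"tx": 0.9,"ty": 0,"tz": 0,"ax": 0,"ay": 0,"az": 0}
    - {"gripper": 0.6,"tx": 0.9,"ty": 0,"tz": 0,"ax": 0,"ay": 0,"az": 0}
    - {"gripper": 0.6,"tx": 0.9,"ty": 0,"tz": 0,"ax": 0,"ay": 0,"az": 0}
    - {"gripper": 0.6,"tx": 0.9,"ty": 0,"tz": 0,"ax": 0,"ay": 0,"az": 0}
    - {"gripper": 0.6,"tx": 0.8,"ty": 0,"tz": 0,"ax": 0,"ay": 0,"az": 0}
    - {"gripper": 0.6,"tx": 0.6,"ty": 0,"tz": 0,"ax": 0,"ay": 0,"az": 0}
    - {"gripper": 0.6,"tx": 0.27,"ty": 0,"tz": 0,"ax": 0,"ay": 0,"az": 0}
    - {"gripper": 0.6,"tx": 0,"ty": 0,"tz": 0,"ax": 0,"ay": 0,"az": 0}
    - {"gripper": 0.6,"tx": 0,"ty": 0,"tz": 0,"ax": 0,"ay": 0,"az": 0}

```text
t: 5.82
eef_pos: [0.4703, -0.2366, 0.1891]
ee_rot: [-1.002, 1.57, -2.678]
force: [0.5, 0.9, -0.3]
width: 0.0527
```

play_rows:
  newtons: 10
  steps:
    - {"gripper": 0.1,"tx": 0,"ty": 0,"tz": 0,"ax": 0,"ay": 0,"az": 0}
    - {"gripper": 0.1,"tx": 0,"ty": 0,"tz": 0,"ax": 0,"ay": 0,"az": 0}
    - {"gripper": 0.1,"tx": 0,"ty": 0,"tz": 0,"ax": 0,"ay": 0,"az": 0}
    - {"gripper": 0.1,"tx": 0,"ty": 0,"tz": 0,"ax": 0,"ay": 0,"az": 0}
    - {"gripper": 0.1,"tx": 0,"ty": 0,"tz": 0,"ax": 0,"ay": 0,"az": 0}
    - {"gripper": 0.1,"tx": 0,"ty": 0,"tz": 0,"ax": 0,"ay": 0,"az": 0}

```text
t: 6.32
eef_pos: [0.4701, -0.2367, 0.1893]
ee_rot: [1.134, 1.57, -0.543]
force: [-0.1, -1.1, 2.2]
width: 0.0208
```

play_rows:
  newtons: 45
  steps:
    - {"gripper": 0,"tx": 0,"ty": 0,"tz": 0,"ax": 0,"ay": 0,"az": 0}
    - {"gripper": 0,"tx": 0,"ty": 0,"tz": 0,"ax": 0,"ay": 0,"az": 0}
    - {"gripper": 0,"tx": -0.2,"ty": 0,"tz": 0,"ax": 0,"ay": 0,"az": 0}
    - {"gripper": 0,"tx": -0.6,"ty": 0,"tz": 0,"ax": 0,"ay": 0,"az": 0}
    - {"gripper": 0,"tx": -0.8,"ty": 0,"tz": 0,"ax": 0,"ay": 0,"az": 0}
    - {"gripper": 0,"tx": -0.8,"ty": 0,"tz": 0,"ax": 0,"ay": 0,"az": 0}
    - {"gripper": 0,"tx": -0.8,"ty": 0,"tz": 0,"ax": 0,"ay": 0,"az": 0}
    - {"gripper": 0,"tx": -0.8,"ty": 0,"tz": 0,"ax": 0,"ay": 0,"az": 0}
    - {"gripper": 0,"tx": 0,"ty": 0,"tz": 0,"ax": 0,"ay": 0,"az": 0}

```text
t: 7.07
eef_pos: [0.4712, -0.2366, 0.2929]
ee_rot: [1.472, 1.565, -0.203]
force: [1.3, 0.2, -1.2]
width: 0.0198
```

Run:
```python
from h import *
s=telemetry.get_state(); print(s['t'],s['force'],s['width'])
plan(Rdown(-.1,1),[.56,-.04,.33])
```

```text
7.0667 [ 1.2605  0.1983 -1.1818] 0.019843264554503397
shift units [-1.4736  2.7195 -8.1927] turn units [-0.0459  0.0056 -0.0553]
```

play_rows:
  steps:
    - {"gripper": 0,"tx": -0.16,"ty": 0.27,"tz": -0.4,"ax": 0,"ay": 0,"az": 0}
    - {"gripper": 0,"tx": -0.16,"ty": 0.27,"tz": -0.85,"ax": 0,"ay": 0,"az": 0}
    - {"gripper": 0,"tx": -0.16,"ty": 0.27,"tz": -0.9,"ax": 0,"ay": 0,"az": 0}
    - {"gripper": 0,"tx": -0.16,"ty": 0.27,"tz": -0.9,"ax": 0,"ay": 0,"az": 0}
    - {"gripper": 0,"tx": -0.16,"ty": 0.27,"tz": -0.9,"ax": 0,"ay": 0,"az": 0}
    - {"gripper": 0,"tx": -0.16,"ty": 0.27,"tz": -0.9,"ax": 0,"ay": 0,"az": 0}
    - {"gripper": 0,"tx": -0.16,"ty": 0.27,"tz": -0.9,"ax": 0,"ay": 0,"az": 0}
    - {"gripper": 0,"tx": -0.16,"ty": 0.27,"tz": -0.9,"ax": 0,"ay": 0,"az": 0}
    - {"gripper": 0,"tx": -0.16,"ty": 0.27,"tz": -0.85,"ax": 0,"ay": 0,"az": 0}
    - {"gripper": 0,"tx": 0,"ty": 0.27,"tz": -0.7,"ax": 0,"ay": 0,"az": 0}
    - {"gripper": 0,"tx": 0,"ty": 0,"tz": 0,"ax": 0,"ay": 0,"az": 0}
    - {"gripper": 0,"tx": 0,"ty": 0,"tz": 0,"ax": 0,"ay": 0,"az": 0}
    - {"gripper": 0,"tx": 0,"ty": 0,"tz": 0,"ax": 0,"ay": 0,"az": 0}

```text
t: 8.15
eef_pos: [0.5584, -0.0395, 0.3241]
ee_rot: [-1.373, 1.569, -3.048]
force: [0.1, 0.3, -1.3]
width: 0.02
```

Run:
```python
from h import *
s=telemetry.get_state(); print(s['t'],s['eef_pos'],s['force'],s['moment'])
T=toolT(s); print(T[:3,:3])
im=optics.grab_frame('wrist'); cv2.imwrite('pics/w3.png',im[:,:,::-1])
for q,z in [('lip',.046),('spring_tip',.034),('home',.034),('housing',0),('cell_button',s['eef_pos'][2]-.159)]:
  for d in finder.pinpoint(q,'wrist')[:2]: print(q,d['location'],round(d['confidence'],2), onz('wrist',d['location'],z,s))
for q in ['housing','cell']:
 for d in finder.silhouettes(q,'wrist')[:1]:
  print(q,d['confidence'],d['extent']); np.save(f'm3_{q}.npy',d['pixels'].astype(np.uint8))
import pickle; pickle.dump(s,open('s3.pkl','wb'))
```

```text
8.15 [ 0.5584 -0.0395  0.3241] [ 0.1328  0.2686 -1.3163] [-0.1313  0.2183  0.0219]
[[-0.0018  0.9945 -0.105 ]
 [-0.0002 -0.105  -0.9945]
 [-1.     -0.0018  0.0004]]
lip [93.9, 289.4] 0.66 [ 0.6606 -0.0348  0.046 ]
spring_tip [186.1, 312.1] 0.71 [ 0.5967 -0.043   0.034 ]
home [146.0, 297.8] 0.68 [ 0.6263 -0.0359  0.034 ]
housing [142.1, 300.6] 0.86 [ 0.6273 -0.037   0.    ]
cell_button [242.5, 311.7] 0.97 [ 0.5954 -0.0427  0.1651]
housing 0.71 [192.2, 2.5, 399.0, 272.8]
cell 0.9 [287.2, 243.2, 342.7, 403.2]
```

View pics/w3.png

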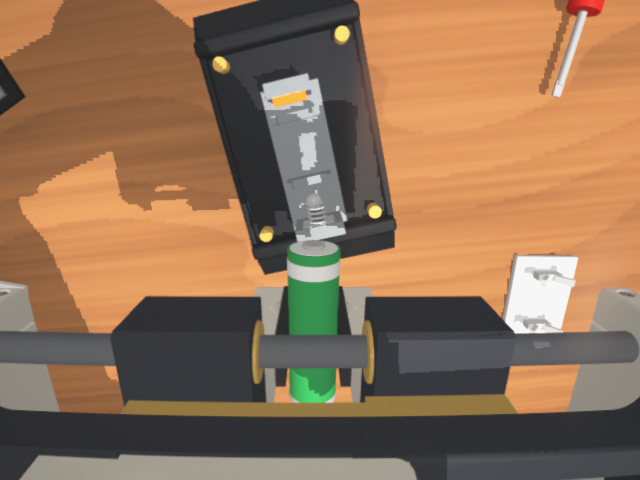

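```bash
cat >> h.py <<'E'
def fithouse(n,mask,x0,s,ignore,topz=.018,L=.085):
    mf=cv2.GaussianBlur(mask.astype(np.float32),(0,0),1.5); w=1-ignore.astype(np.float32)
    def mk(v):
        c,si=np.cos(v[2]),np.sin(v[2]); m=np.zeros((480,640),np.uint8)
        def blk(xa,xb,z):
            P=[(v[0]+c*x-si*y,v[1]+si*x+c*y,zz) for x in (xa,xb) for y in (-.06,.06) for zz in (0,z)]
            Q=np.array([proj(n,p,s)[::-1] for p in P]); cv2.fillConvexPoly(m,cv2.convexHull((Q*16).round().astype(np.int32)),1,shift=4)
        blk(-.085,.085,.010); blk(-.085,-.08,.018); blk(.08,.085,.018); return m
    def cost(v):
        return (w*(cv2.GaussianBlur(mk(v).astype(np.float32),(0,0),1.5)-mf)**2).sum()
    b=minimize(cost,x0,method='Nelder-Mead',options=dict(initial_simplex=[np.array(x0)+d for d in ([0,0,0],[.004,0,0],[0,.004,0],[0,0,.05])],xatol=1e-5,fatol=.01))
    return b.x,b.fun,mk(b.x)
E
python3 - <<'E'
from h import *
import pickle; s=pickle.load(open('s3.pkl','rb')); m=np.load('m3_housing.npy'); ig=cv2.dilate(np.load('m3_cell.npy'),np.ones((9,9)))
v,f,k=fithouse('wrist',m,[.627,-.037,.12],s,ig); print(v,f,m.sum())
im=cv2.imread('pics/w3.png')
for n in ['top','scene']:
    d=finder.silhouettes('housing',n)[0]; v2,f2,_=fithouse(n,d['pixels'].astype(np.uint8),[.627,-.037,.12],None,np.zeros((480,640))); print(n,v2,f2,d['pixels'].sum())
for mm,col in ((m,(0,0,255)),(k,(255,0,255))):
    cs,_=cv2.findContours(mm,0,2); cv2.drawContours(im,cs,-1,col,1)
cv2.imwrite('pics/f3.png',cv2.resize(im[0:280,190:400],(630,840))[:600])
raw=cv2.imread('pics/w3.png'); cv2.imwrite('pics/f3b.png',cv2.resize(raw[60:250,240:370],None,fx=3.1,fy=3.1,interpolation=cv2.INTER_CUBIC))
print(telemetry.get_state()['t'])
E
```

```text
[ 0.6389 -0.0365  0.1041] 2501.38818359375 39942
top [ 0.6219 -0.0392  0.1162] 750.0885009765625 6847
scene [ 0.6324 -0.0402  0.1066] 675.2015991210938 7903
8.65
```

View pics/f3.png

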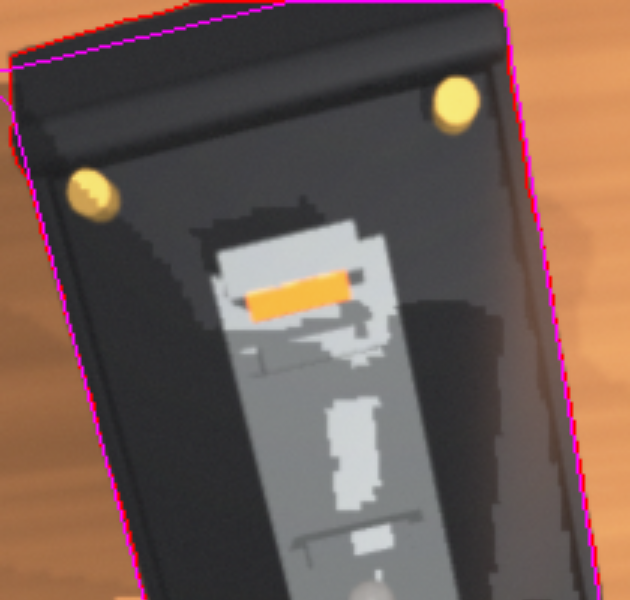

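View pics/f3b.png

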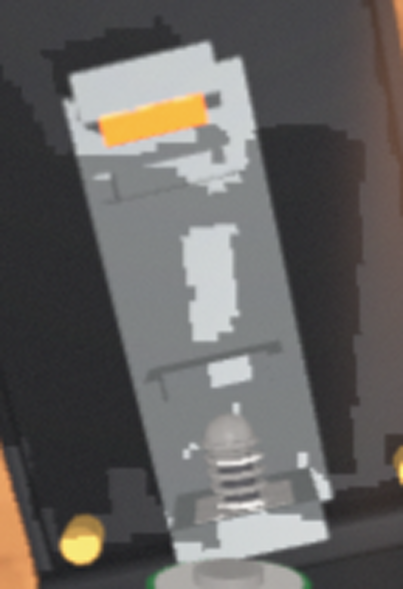

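Run:
```python
from h import *
import pickle; s=pickle.load(open('s3.pkl','rb'))
im=cv2.imread('pics/w3.png'); hsv=cv2.cvtColor(im,cv2.COLOR_BGR2HSV)
sub=np.zeros((480,640),np.uint8); sub[60:130,255:330]=((hsv[60:130,255:330,1]>150)&(hsv[60:130,255:330,2]>150)).astype(np.uint8)
cs,_=cv2.findContours(sub,0,2); c=max(cs,key=cv2.contourArea); r=cv2.minAreaRect(c); b=cv2.boxPoints(r); print(r); 
P=[onz('wrist',(p[1],p[0]),.0485,s) for p in b]
for p,q in zip(b,P): print(p,q)
a=sorted(P,key=lambda p:p[0]); near=(a[0]+a[1])/2; far=(a[2]+a[3])/2
def yw(p,q): d=q-p; d=d if d[1]>0 else -d; return np.arctan2(-d[0],d[1])
print('near',near,'far',far,'yaw',yw(a[0],a[1]),yw(a[2],a[3]), 'w',np.linalg.norm(a[0]-a[1]),np.linalg.norm(far-near))
def px(u,v,z): return onz('wrist',(60+v/3.1,240+u/3.1),z,s)
# carrier floor side edges z~.008? left (118,250)->(160,425); right (250,75)->(325,490)
for nm,A,B,z in [('left',(105,205),(175,545),.008),('right',(245,75),(325,470),.008)]:
    p,q=px(*A,z),px(*B,z); d=p-q; print(nm,p,q,'yaw',np.arctan2(d[1],d[0]))
print('post far corners',px(70,77,.0485),px(212,43,.0485))
print('spring post top corners near',px(178,562,.043),px(328,537,.043), 'nose', px(230,420,.034))
```

```text
((288.9705505371094, 98.61764526367188), (8.785682678222656, 34.166542053222656), 77.47119140625)
[271.3411  98.0353] [ 0.6592 -0.023   0.0485]
[304.6941  90.6235] [ 0.6613 -0.045   0.0485]
[306.6  99.2] [ 0.656  -0.0457  0.0485]
[273.247  106.6118] [ 0.6537 -0.0235  0.0485]
near [ 0.6549 -0.0346  0.0485] far [ 0.6603 -0.034   0.0485] yaw 0.10014023473491072 0.09883947986794536 w 0.022305737048248023 0.005429941029560705
left [ 0.6418 -0.0182  0.008 ] [ 0.5526 -0.0251  0.008 ] yaw 0.0772608293614885
right [ 0.6682 -0.0558  0.008 ] [ 0.569  -0.0669  0.008 ] yaw 0.11223607085730145
post far corners [ 0.6678 -0.0184  0.0485] [ 0.6712 -0.0485  0.0485]
spring post top corners near [ 0.5586 -0.028   0.043 ] [ 0.561  -0.0641  0.043 ] nose [ 0.5897 -0.0438  0.034 ]
```

```bash
cat >> h.py <<'E'
def wire(n,im,s,v,S,off,col=(255,0,255)):
    # v: carrier origin x,y (nominal housing frame incl offset), yaw
    c,si=np.cos(v[2]),np.sin(v[2])
    W=lambda x,y,z:np.array([v[0]+c*x-si*y,v[1]+si*x+c*y,z])
    def poly(pts,close=True):
        q=np.array([((proj(n,W(*[a/1000 for a in p]),s)[::-1]-off)+.5)*S for p in pts]).round().astype(np.int32); cv2.polylines(im,[q],close,col,1,cv2.LINE_AA)
    poly([(31.5,-11,48.5),(37,-11,48.5),(37,11,48.5),(31.5,11,48.5)])
    poly([(37,-15,48.5),(37,15,48.5)],False)
    for a,b in ((21,27),(-27,-21)):
        for y0,y1 in ((13,17),(-17,-13)): poly([(a,y0,32.5),(b,y0,32.5),(b,y1,32.5),(a,y1,32.5)])
    poly([(-55,-15,43),(-55,15,43)],False)
    t=np.linspace(0,2*np.pi,30)
    T=cam(n,s)[1]; C=W(-.038,0,.034); d=C-T[:3,3]; d/=np.linalg.norm(d); p=np.cross(d,[0,1,0.]); p/=np.linalg.norm(p); q=np.cross(d,p)
    Q=np.array([((proj(n,C+.006*(np.cos(k)*p+np.sin(k)*q),s)[::-1]-off)+.5)*S for k in t]).round().astype(np.int32); cv2.polylines(im,[Q],True,col,1,cv2.LINE_AA)
    poly([(-85,60,10),(85,60,10)],False); poly([(-85,-60,10),(85,-60,10)],False)
E
python3 - <<'E'
from h import *
import pickle; s=pickle.load(open('s3.pkl','rb'))
raw=cv2.imread('pics/w3.png'); S=4; off=np.array([240,70])
out=[]
for yaw in (.104,.125):
    im=cv2.resize(raw[70:220,240:340],None,fx=S,fy=S,interpolation=cv2.INTER_CUBIC)
    v=[.6549-.0315*np.cos(yaw),-.0346-.0315*np.sin(yaw),yaw]; wire('wrist',im,s,v,S,off); out.append(im)
cv2.imwrite('pics/o3.png',np.hstack(out))
E
```

```text
(no output)
```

View pics/o3.png

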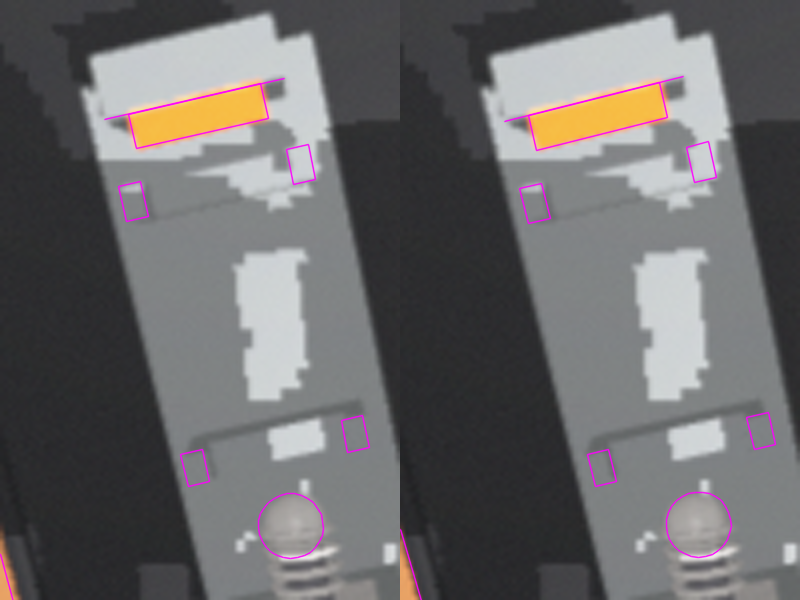

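```bash
cat >> h.py <<'E'
YAW=.118; ORG=np.array([.6236,-.0383])
def pose(fx,fz,tilt_deg,fy=0.):
    """TCP pose for flat-end centre at carrier x=fx mm, height fz mm, tilt"""
    t=np.radians(tilt_deg); Rt=Rdown(YAW,1,t); c,si=np.cos(YAW),np.sin(YAW)
    p=np.array([ORG[0]+c*fx/1000-si*fy/1000,ORG[1]+si*fx/1000+c*fy/1000,fz/1000])
    g=p+.035*Rt[:,1]; T=np.eye(4); T[:3,:3]=Rt; T[:3,3]=g-.159*Rt[:,0]; return T
def where(s=None):
    T=toolT(s); g=T[:3,3]+.159*T[:3,0]; f=g-.035*T[:3,1]; c,si=np.cos(YAW),np.sin(YAW); d=f[:2]-ORG
    tl=np.degrees(np.arcsin(T[2,1])); F=(s or telemetry.get_state())['force']
    return dict(fx=1000*(c*d[0]+si*d[1]),fy=1000*(-si*d[0]+c*d[1]),fz=1000*f[2],tilt=tl,yaw=np.arctan2(T[1,1],T[0,1]),Fx=c*F[0]+si*F[1],Fy=-si*F[0]+c*F[1],Fz=F[2])
def delta(Ta,Tb):
    d=Ta[:3,:3].T@(Tb[:3,3]-Ta[:3,3])/.025; w=np.degrees(R.from_matrix(Ta[:3,:3].T@Tb[:3,:3]).as_rotvec())/6
    return np.concatenate([d,w])
E
python3 - <<'E'
from h import *
s=telemetry.get_state(); print(s['t'],where(s))
print(delta(toolT(s),pose(-19.5,80,35.5)))
print(delta(pose(-19.5,80,35.5),pose(-19.5,35,35.5)))
E
```

```text
8.65 {'fx': np.float64(-98.72889793576476), 'fy': np.float64(13.719037492122512), 'fz': np.float64(165.98627288836394), 'tilt': np.float64(0.008453866148792722), 'yaw': np.float64(-0.10603705456605095), 'Fx': np.float64(0.6030453138963761), 'Fy': np.float64(-0.2232901505385879), 'Fz': np.float64(-0.5994659444820977)}
[ 3.8088 -0.6774  0.3981 -2.0705  0.6623  5.8901]
[ 1.4654 -1.0453  0.      0.      0.      0.    ]
```

play_rows:
  steps:
    - {"gripper": 0,"tx": 0,"ty": 0,"tz": 0,"ax": -0.7,"ay": 0,"az": 0}
    - {"gripper": 0,"tx": 0,"ty": 0,"tz": 0,"ax": -0.74,"ay": 0,"az": 0}
    - {"gripper": 0,"tx": 0,"ty": 0,"tz": 0,"ax": -0.7,"ay": 0,"az": 0}
    - {"gripper": 0,"tx": 0,"ty": 0,"tz": 0,"ax": 0,"ay": 0,"az": 0.72}
    - {"gripper": 0,"tx": 0,"ty": 0,"tz": 0,"ax": 0,"ay": 0,"az": 0.9}
    - {"gripper": 0,"tx": 0,"ty": 0,"tz": 0,"ax": 0,"ay": 0,"az": 0.9}
    - {"gripper": 0,"tx": 0,"ty": 0,"tz": 0,"ax": 0,"ay": 0,"az": 0.9}
    - {"gripper": 0,"tx": 0,"ty": 0,"tz": 0,"ax": 0,"ay": 0,"az": 0.9}
    - {"gripper": 0,"tx": 0,"ty": 0,"tz": 0,"ax": 0,"ay": 0,"az": 0.9}
    - {"gripper": 0,"tx": 0,"ty": 0,"tz": 0,"ax": 0,"ay": 0,"az": 0.7}
    - {"gripper": 0,"tx": 0,"ty": 0,"tz": 0,"ax": 0,"ay": 0,"az": 0}
    - {"gripper": 0,"tx": 0,"ty": 0,"tz": 0,"ax": 0,"ay": 0,"az": 0}
    - {"gripper": 0,"tx": 0,"ty": 0,"tz": 0,"ax": 0,"ay": 0,"az": 0}

```text
t: 9.73
eef_pos: [0.5648, -0.0518, 0.3321]
ee_rot: [1.536, 1.013, 0.072]
force: [0.3, -0.9, -1.9]
width: 0.0198
```

Run:
```python
from h import *
s=telemetry.get_state(); print(s['t'],where(s),s['q'],s['width'])
print(delta(toolT(s),pose(-19.5,80,35.5)))
```

```text
9.7333 {'fx': np.float64(-5.570939285558414), 'fy': np.float64(-10.204382365676773), 'fz': np.float64(178.71316763000632), 'tilt': np.float64(31.961336684064726), 'yaw': np.float64(0.11347446220214956), 'Fx': np.float64(0.20923571452903827), 'Fy': np.float64(-0.9473977573518363), 'Fz': np.float64(-1.9371160403454453)} [ 0.225   0.1031 -0.7909  0.5808 -0.1478  0.9001] 0.019752363155629383
[ 2.9719 -2.9596 -0.3196 -0.0295  0.2342  0.5902]
```

play_rows:
  steps:
    - {"gripper": 0,"tx": 0.4,"ty": -0.4,"tz": -0.1,"ax": 0,"ay": 0,"az": 0}
    - {"gripper": 0,"tx": 0.4,"ty": -0.4,"tz": -0.1,"ax": 0,"ay": 0,"az": 0}
    - {"gripper": 0,"tx": 0.4,"ty": -0.4,"tz": -0.1,"ax": 0,"ay": 0,"az": 0}
    - {"gripper": 0,"tx": 0,"ty": 0,"tz": 0,"ax": 0,"ay": 0,"az": 0}
    - {"gripper": 0,"tx": 0,"ty": 0,"tz": 0,"ax": 0,"ay": 0,"az": 0}

```text
t: 10.15
eef_pos: [0.5635, -0.0557, 0.3114]
ee_rot: [1.546, 1.026, 0.084]
force: [0.0, -0.2, -0.5]
width: 0.0198
```

Run:
```python
from h import *
s=telemetry.get_state(); print(s['t'],where(s),s['q'],s['eef_pos'])
print(delta(toolT(s),pose(-19.5,80,35.5)))
```

```text
10.15 {'fx': np.float64(-9.254217766633143), 'fy': np.float64(-12.865671184245741), 'fz': np.float64(157.33909976095242), 'tilt': np.float64(31.216839453266456), 'yaw': np.float64(0.11366306223352596), 'Fx': np.float64(-0.01831004671791261), 'Fy': np.float64(-0.1711911319809972), 'Fz': np.float64(-0.5304383564869894)} [ 0.137   0.1269 -0.8754  0.8496 -0.0364  0.7016] [ 0.5635 -0.0557  0.3114]
[ 2.3381 -2.4346 -0.4404 -0.0291  0.1687  0.7141]
```

```bash
cat > fk.py <<'E'
import numpy as np
from scipy.spatial.transform import Rotation as R
from scipy.optimize import least_squares
E=lambda a,t:R.from_euler(a,t).as_matrix()
def fk(q,p):
    a0,H,L1,e,L2,L3,lat,s4,s6,o6=p
    R1=E('z',q[0]); c=np.array([a0,lat,H])
    c=c+np.array([L1*np.sin(q[1]),0,L1*np.cos(q[1])])
    Rf=E('y',q[1]-q[2])
    c=c+Rf@np.array([L2,0,e])
    Rw=Rf@E('x',s4*q[3])@E('y',-q[4])
    c=c+Rw@np.array([L3,0,0])
    return R1@c,R1@Rw@E('x',s6*q[5]+o6)
E
python3 - <<'E'
from fk import *
D=[([-.8249,.3586,.0119,0,-1.2241,-.2881],[.2983,-.6055,.4046],None),
([-.1007,.1899,-.4288,0,-.9519,1.5187],[.4695,-.2402,.3208],None),
([.225,.1031,-.7909,.5808,-.1478,.9001],[.5648,-.0518,.3321],[1.536,1.013,.072]),
([.137,.1269,-.8754,.8496,-.0364,.7016],[.5635,-.0557,.3114],[1.546,1.026,.084])]
best=None
for s4 in (1,-1):
  for s6 in (1,-1):
    for o in (0,1.57,3.14,-1.57):
      def res(v):
        p=list(v[:7])+[s4,s6,v[7]]; r=[]
        for q,x,rr in D:
            a,b=fk(q,p); r+=list((a-x)*10)
            if rr is not None: r+=list((b-E('xyz',rr)).ravel())
        r+=list(.001*(v[:7]-np.array([.1,.4,.4,0,.4,.1,-.19])))
        return r
      f=least_squares(res,[.1,.4,.4,0,.4,.1,-.19,o])
      if best is None or f.cost<best[0]: best=(f.cost,s4,s6,f.x)
      print(s4,s6,o,f.cost)
print(best)
E
```

```text
1 1 0 0.20356030227113506
1 1 1.57 0.2035603022711317
1 1 3.14 0.20356030227113225
1 1 -1.57 0.2035603022711322
1 -1 0 0.34038914178284124
1 -1 1.57 0.34038914178237795
1 -1 3.14 0.340389141782039
1 -1 -1.57 0.340389141785612
-1 1 0 0.29859218355854616
-1 1 1.57 0.2985921835586473
-1 1 3.14 0.2985921835588446
-1 1 -1.57 0.29859218355861383
-1 -1 0 0.2199426777975394
-1 -1 1.57 0.21994267779753948
-1 -1 3.14 0.21994267779753957
-1 -1 -1.57 0.21994267779753948
(np.float64(0.2035603022711317), 1, 1, array([ 0.06939398,  0.18944373,  0.70677681,  0.01213092,  0.34546094,
        0.35269177, -0.18259461,  0.11512158]))
```

```bash
cat > fk.py <<'E'
import numpy as np
from scipy.spatial.transform import Rotation as R
from scipy.optimize import least_squares
E=lambda a,t:R.from_euler(a,t).as_matrix()
def fk(q,p):
    a0,H,L1,e,L2,L3,lat,lat2,s4,s6,o6=p
    R1=E('z',q[0]); c=np.array([a0,lat2,H])
    c=c+np.array([L1*np.sin(q[1]),0,L1*np.cos(q[1])])
    Rf=E('y',q[1]-q[2])
    R4=Rf@E('x',s4*q[3])
    c=c+Rf@np.array([L2,0,e])+R4@np.array([0,lat,0])
    Rw=R4@E('y',-q[4])
    c=c+Rw@np.array([L3,0,0])
    return R1@c,R1@Rw@E('x',s6*q[5]+o6)
E
python3 - <<'E'
from fk import *
D=[([-.8249,.3586,.0119,0,-1.2241,-.2881],[.2983,-.6055,.4046],None),
([-.1007,.1899,-.4288,0,-.9519,1.5187],[.4695,-.2402,.3208],None),
([.225,.1031,-.7909,.5808,-.1478,.9001],[.5648,-.0518,.3321],[1.536,1.013,.072]),
([.137,.1269,-.8754,.8496,-.0364,.7016],[.5635,-.0557,.3114],[1.546,1.026,.084])]
best=None
for s4 in (1,-1):
  for s6 in (1,-1):
    for o in (0,1.57,3.14,-1.57):
      def res(v):
        p=list(v[:8])+[s4,s6,v[8]]; r=[]
        for q,x,rr in D:
            a,b=fk(q,p); r+=list((a-x)*10)
            if rr is not None: r+=list((b-E('xyz',rr)).ravel())
        r+=list(.001*(v[:8]-np.array([.0,.2,.7,0,.5,.15,-.19,0])))
        return r
      f=least_squares(res,[.0,.2,.7,0,.5,.15,-.19,0,o])
      if best is None or f.cost<best[0]: best=(f.cost,s4,s6,f.x)
      print(s4,s6,o,f.cost)
      
print(best)
v=best[3];p=list(v[:8])+[best[1],best[2],v[8]]
for q,x,rr in D:
    a,b=fk(q,p); print(a-x, None if rr is None else np.degrees(R.from_matrix(b.T@E('xyz',rr)).magnitude()))
E
```

```text
1 1 0 0.19400571512839615
1 1 1.57 0.19400571512839243
1 1 3.14 0.19400571512839213
1 1 -1.57 0.19400571512839293
1 -1 0 0.33083455463959943
1 -1 1.57 0.33083455463963873
1 -1 3.14 0.33083455463930006
1 -1 -1.57 0.3308345546428719
-1 1 0 0.07865007219735633
-1 1 1.57 0.07865007219745886
-1 1 3.14 0.07865007219765556
-1 1 -1.57 0.07865007219742487
-1 -1 0 5.664363508787887e-07
-1 -1 1.57 5.664363508781339e-07
-1 -1 3.14 5.664363508786154e-07
-1 -1 -1.57 5.664363508781878e-07
(np.float64(5.664363508781339e-07), -1, -1, array([ 2.12614484e-05,  1.98173204e-01,  6.01996843e-01,  1.73444946e-04,
        4.63374511e-01,  1.99968513e-01, -1.91632649e-01, -1.52755889e-04,
        3.14207129e+00]))
[2.11524948e-05 2.12415555e-05 1.82796582e-05] None
[ 5.73211916e-06 -1.61947870e-06 -2.55814334e-05] None
[-2.61734918e-05 -2.16517817e-05 -1.46132870e-05] 0.026678445561297833
[ 2.73484170e-05 -1.00084187e-05  2.19150805e-05] 0.019173255875712912
```

```bash
cat >> fk.py <<'E'
P=[0,.198173,.601997,.00017,.463375,.199969,-.191633,-.00015,-1,-1,3.14207]
LO=np.array([-3.07,-1.43,-1.02,-3.03,-3.05,-3.03]);HI=np.array([3.07,2.12,1.25,1.67,0,3.03])
def ik(T,q0s):
    out=[]
    for q0 in q0s:
        def res(q):
            a,b=fk(q,P); return np.concatenate([(a-T[:3,3])*5,(b-T[:3,:3]).ravel()])
        f=least_squares(res,np.clip(q0,LO+1e-3,HI-1e-3),bounds=(LO,HI))
        if f.cost<1e-7 and not any(np.abs(f.x-o).max()<.02 for o in out): out.append(f.x)
    return out
E
python3 - <<'E'
from h import *; from fk import *
import h
rng=np.random.default_rng(0); q0s=[rng.uniform(LO,HI) for _ in range(60)]
flip=np.diag([1,-1,-1,1.])
for nm,T in [('tilt',pose(-19.5,35,35.5)),('tilt33',pose(-19.5,35,33)),('press',pose(-41,35,35.5)),('level',pose(-42,34,0))]:
    for f,TT in (('+',T),('-',T@flip)):
        print(nm,f); [print('  ',q) for q in ik(TT,q0s)]
# lean scan: rotate gripper about cell transverse axis thru grasp
for lean in (-10,-15,-20,-25,-30):
    for nm,(a,b,c) in dict(tilt=(-19.5,35,35.5),press=(-41,35,35.5),level=(-42,34,0)).items():
        T=pose(a,b,c); g=T[:3,3]+.159*T[:3,0]; Rn=T[:3,:3]@E('z',np.radians(lean)); T[:3,:3]=Rn; T[:3,3]=g-.159*Rn[:,0]
        print(lean,nm,ik(T,q0s[:25]))
E
```

```text
tilt +
tilt -
tilt33 +
tilt33 -
press +
press -
level +
   [ 0.2522  0.4724 -0.3558  0.     -0.7426  1.437 ]
level -
   [ 0.2522  0.4724 -0.3558  0.     -0.7426 -1.7046]
-10 tilt []
-10 press []
-10 level [array([ 0.2393,  0.5568, -0.2005, -0.0252, -0.9869,  1.4657])]
-15 tilt [array([ 0.2633,  0.3354, -0.7242,  0.3142, -0.1648,  1.1248])]
-15 press [array([ 0.2503,  0.3055, -0.8125,  0.4422, -0.1082,  1.0073])]
-15 level [array([ 0.2338,  0.6032, -0.1253, -0.0335, -1.1026,  1.4745])]
-20 tilt [array([ 0.2709,  0.3606, -0.5755,  0.113 , -0.3693,  1.3183])]
-20 press [array([ 0.2772,  0.3331, -0.6272,  0.1253, -0.3458,  1.2999])]
-20 level [array([ 0.2289,  0.6518, -0.0515, -0.0404, -1.2149,  1.4811])]
-25 tilt [array([ 0.264 ,  0.3896, -0.4781,  0.0532, -0.5224,  1.3815])]
-25 press [array([ 0.27  ,  0.362 , -0.5274,  0.0575, -0.5009,  1.3713])]
-25 level [array([ 0.2245,  0.702 ,  0.0211, -0.0464, -1.3243,  1.486 ])]
-30 tilt [array([ 0.2565,  0.4236, -0.3916,  0.0216, -0.6606,  1.4164])]
-30 press [array([ 0.2619,  0.3959, -0.4408,  0.023 , -0.6392,  1.4095])]
-30 level [array([ 0.2206,  0.7537,  0.0924, -0.0518, -1.431 ,  1.4895])]
```

play_rows:
  steps:
    - {"gripper": 0,"tx": -0.2,"ty": 0,"tz": 0,"ax": 0,"ay": 0,"az": -0.4}
    - {"gripper": 0,"tx": 0,"ty": 0,"tz": 0,"ax": 0,"ay": 0,"az": -0.6}
    - {"gripper": 0,"tx": 0,"ty": 0,"tz": 0,"ax": 0,"ay": 0,"az": -0.7}
    - {"gripper": 0,"tx": 0,"ty": 0,"tz": 0,"ax": 0,"ay": 0,"az": -0.8}
    - {"gripper": 0,"tx": 0,"ty": 0,"tz": 0,"ax": 0,"ay": 0,"az": -0.9}
    - {"gripper": 0,"tx": 0,"ty": 0,"tz": 0,"ax": 0,"ay": 0,"az": -0.9}
    - {"gripper": 0,"tx": 0,"ty": 0,"tz": 0,"ax": 0,"ay": 0,"az": -0.9}
    - {"gripper": 0,"tx": 0,"ty": 0,"tz": 0,"ax": 0,"ay": 0,"az": 0}
    - {"gripper": 0,"tx": 0,"ty": 0,"tz": 0,"ax": 0,"ay": 0,"az": 0}

```text
t: 10.9
eef_pos: [0.5694, -0.0667, 0.3195]
ee_rot: [1.113, 1.482, -0.366]
force: [0.5, -0.6, -1.0]
width: 0.0201
```

Run:
```python
from h import *; from fk import *
s=telemetry.get_state(); print(s['t'],where(s),s['q'],s['eef_pos'])
T=np.eye(4); T[:3,:3]=Rdown(-.108,1); T[:3,3]=[.4702,-.2366,.250]
print(delta(toolT(s),T))
```

```text
10.9 {'fx': np.float64(-79.62798752093993), 'fy': np.float64(-27.53958880746161), 'fz': np.float64(158.30557286079656), 'tilt': np.float64(4.551257064364411), 'yaw': np.float64(0.09299453993882417), 'Fx': np.float64(0.38638543095849737), 'Fy': np.float64(-0.6974159279326361), 'Fz': np.float64(-1.0064530524543125)} [ 0.2424  0.2375 -0.398   0.0666 -0.8637  1.3783] [ 0.5694 -0.0667  0.3195]
[ 2.6551 -4.7868  6.2972  1.9032  0.2968 -0.7935]
```

play_rows:
  steps:
    - {"gripper": 0,"tx": 0,"ty": 0,"tz": 0,"ax": 0.634,"ay": 0.099,"az": -0.264}
    - {"gripper": 0,"tx": 0,"ty": 0,"tz": 0,"ax": 0.634,"ay": 0.099,"az": -0.264}
    - {"gripper": 0,"tx": 0,"ty": 0,"tz": 0,"ax": 0.634,"ay": 0.099,"az": -0.264}
    - {"gripper": 0,"tx": 0,"ty": 0,"tz": 0,"ax": 0,"ay": 0,"az": 0}
    - {"gripper": 0,"tx": 0,"ty": 0,"tz": 0,"ax": 0,"ay": 0,"az": 0}

```text
t: 11.32
eef_pos: [0.5682, -0.0678, 0.3195]
ee_rot: [0.144, 1.569, -1.533]
force: [0.3, 0.9, -0.5]
width: 0.0199
```

Run:
```python
from h import *; from fk import *
s=telemetry.get_state(); print(s['t'],where(s))
T=np.eye(4); T[:3,:3]=Rdown(-.108,1); T[:3,3]=[.4702,-.2366,.250]
print(delta(toolT(s),T))
```

```text
11.3167 {'fx': np.float64(-92.65054833949955), 'fy': np.float64(-15.233913544392783), 'fz': np.float64(160.4907717026708), 'tilt': np.float64(0.013507067659259301), 'yaw': np.float64(-0.10654108192841835), 'Fx': np.float64(0.4100919996667377), 'Fy': np.float64(0.8412193052686051), 'Fz': np.float64(-0.5125273534814717)}
[ 2.7908 -3.1796  7.1261  0.0139  0.0155 -0.0023]
```

play_rows:
  steps:
    - {"gripper": 0,"tx": 0.1,"ty": -0.2,"tz": 0.4,"ax": 0,"ay": 0,"az": 0}
    - {"gripper": 0,"tx": 0.3,"ty": -0.35,"tz": 0.8,"ax": 0,"ay": 0,"az": 0}
    - {"gripper": 0,"tx": 0.3,"ty": -0.4,"tz": 0.9,"ax": 0,"ay": 0,"az": 0}
    - {"gripper": 0,"tx": 0.35,"ty": -0.4,"tz": 0.9,"ax": 0,"ay": 0,"az": 0}
    - {"gripper": 0,"tx": 0.35,"ty": -0.4,"tz": 0.9,"ax": 0,"ay": 0,"az": 0}
    - {"gripper": 0,"tx": 0.35,"ty": -0.4,"tz": 0.9,"ax": 0,"ay": 0,"az": 0}
    - {"gripper": 0,"tx": 0.35,"ty": -0.4,"tz": 0.9,"ax": 0,"ay": 0,"az": 0}
    - {"gripper": 0,"tx": 0.35,"ty": -0.4,"tz": 0.9,"ax": 0,"ay": 0,"az": 0}
    - {"gripper": 0,"tx": 0.3,"ty": -0.23,"tz": 0.53,"ax": 0,"ay": 0,"az": 0}
    - {"gripper": 0,"tx": 0,"ty": 0,"tz": 0,"ax": 0,"ay": 0,"az": 0}
    - {"gripper": 0,"tx": 0,"ty": 0,"tz": 0,"ax": 0,"ay": 0,"az": 0}
    - {"gripper": 0,"tx": 0,"ty": 0,"tz": 0,"ax": 0,"ay": 0,"az": 0}

```text
t: 12.32
eef_pos: [0.4698, -0.2366, 0.2518]
ee_rot: [-0.439, 1.568, -2.117]
force: [-0.3, -0.1, -0.5]
width: 0.02
```

Run:
```python
from h import *; from fk import *
s=telemetry.get_state(); print(s['t'],s['eef_pos'])
T=np.eye(4); T[:3,:3]=Rdown(-.108,1); T[:3,3]=[.4702,-.2366,.1895]
print(delta(toolT(s),T))
```

```text
12.3167 [ 0.4698 -0.2366  0.2518]
[ 2.4914  0.0172 -0.0088  0.0069  0.0262  0.0123]
```

play_rows:
  steps:
    - {"gripper": 0,"tx": 0.4,"ty": 0,"tz": 0,"ax": 0,"ay": 0,"az": 0}
    - {"gripper": 0,"tx": 0.6,"ty": 0,"tz": 0,"ax": 0,"ay": 0,"az": 0}
    - {"gripper": 0,"tx": 0.5,"ty": 0,"tz": 0,"ax": 0,"ay": 0,"az": 0}
    - {"gripper": 0,"tx": 0.4,"ty": 0,"tz": 0,"ax": 0,"ay": 0,"az": 0}
    - {"gripper": 0,"tx": 0.3,"ty": 0,"tz": 0,"ax": 0,"ay": 0,"az": 0}
    - {"gripper": 0,"tx": 0.15,"ty": 0,"tz": 0,"ax": 0,"ay": 0,"az": 0}
    - {"gripper": 0,"tx": 0,"ty": 0,"tz": 0,"ax": 0,"ay": 0,"az": 0}
    - {"gripper": 0,"tx": 0,"ty": 0,"tz": 0,"ax": 0,"ay": 0,"az": 0}
    - {"gripper": 0,"tx": 0,"ty": 0,"tz": 0,"ax": 0,"ay": 0,"az": 0}

```text
t: 13.07
eef_pos: [0.47, -0.2368, 0.1931]
ee_rot: [-0.638, 1.568, -2.316]
force: [0.2, -0.5, -1.2]
width: 0.0197
```

play_rows:
  steps:
    - {"gripper": 0,"tx": 0.08,"ty": 0,"tz": 0,"ax": 0,"ay": 0,"az": 0}
    - {"gripper": 0,"tx": 0.07,"ty": 0,"tz": 0,"ax": 0,"ay": 0,"az": 0}
    - {"gripper": 0,"tx": 0,"ty": 0,"tz": 0,"ax": 0,"ay": 0,"az": 0}
    - {"gripper": 0,"tx": 0,"ty": 0,"tz": 0,"ax": 0,"ay": 0,"az": 0}

```text
t: 13.4
eef_pos: [0.4699, -0.2367, 0.1894]
ee_rot: [-0.605, 1.568, -2.283]
force: [-0.5, 2.7, 3.2]
width: 0.02
```

play_rows:
  newtons: 20
  steps:
    - {"gripper": 0.5,"tx": 0,"ty": 0,"tz": 0,"ax": 0,"ay": 0,"az": 0}
    - {"gripper": 0.5,"tx": 0,"ty": 0,"tz": 0,"ax": 0,"ay": 0,"az": 0}
    - {"gripper": 0.5,"tx": 0,"ty": 0,"tz": 0,"ax": 0,"ay": 0,"az": 0}
    - {"gripper": 0.5,"tx": 0,"ty": 0,"tz": 0,"ax": 0,"ay": 0,"az": 0}
    - {"gripper": 0.5,"tx": 0.03,"ty": 0.61,"tz": 0,"ax": 0,"ay": 0,"az": -0.917}
    - {"gripper": 0.5,"tx": 0.03,"ty": 0.61,"tz": 0,"ax": 0,"ay": 0,"az": -0.917}
    - {"gripper": 0.5,"tx": 0.03,"ty": 0.61,"tz": 0,"ax": 0,"ay": 0,"az": -0.917}
    - {"gripper": 0.5,"tx": 0.03,"ty": 0.61,"tz": 0,"ax": 0,"ay": 0,"az": -0.917}
    - {"gripper": 0.5,"tx": 0,"ty": 0,"tz": 0,"ax": 0,"ay": 0,"az": 0}
    - {"gripper": 0.5,"tx": 0,"ty": 0,"tz": 0,"ax": 0,"ay": 0,"az": 0}
    - {"gripper": 0.5,"tx": 0,"ty": 0,"tz": 0,"ax": 0,"ay": 0,"az": 0}

```text
t: 14.32
eef_pos: [0.5284, -0.2432, 0.1764]
ee_rot: [-1.565, 1.184, 3.039]
force: [-0.4, -0.2, 0.3]
width: 0.044
```

Run:
```python
from h import *; from fk import *
s=telemetry.get_state(); T=toolT(s); print(s['t'],'g',T[:3,3]+.159*T[:3,0],np.degrees(np.arcsin(T[2,1])),np.arctan2(T[1,1],T[0,1]))
im=optics.grab_frame('wrist'); cv2.imwrite('pics/w4.png',im[:,:,::-1])
sc=optics.grab_frame('scene'); cv2.imwrite('pics/s4.png',cv2.resize(sc[170:330,80:280,::-1],None,fx=3.7,fy=3.7,interpolation=cv2.INTER_CUBIC))
for q in ['cell','cell_button']:
  for d in finder.pinpoint(q,'wrist')[:2]: print(q,d, onz('wrist',d['location'],.03,s))
for d in finder.silhouettes('cell','wrist')[:1]:
  print(d['confidence'],d['extent']); m=d['pixels'].astype(np.uint8); np.save('m4.npy',m)
import pickle; pickle.dump(s,open('s4.pkl','wb'))
```

```text
14.3167 g [ 0.4687 -0.2371  0.0292] -22.170998112911057 -0.10929651875109113
cell {'location': [328.7, 313.8], 'confidence': 0.87} [ 0.4674 -0.237   0.03  ]
cell_button {'location': [262.8, 310.5], 'confidence': 0.58} [ 0.5057 -0.2399  0.03  ]
0.61 [283.2, 250.6, 342.0, 393.1]
```

View pics/w4.png

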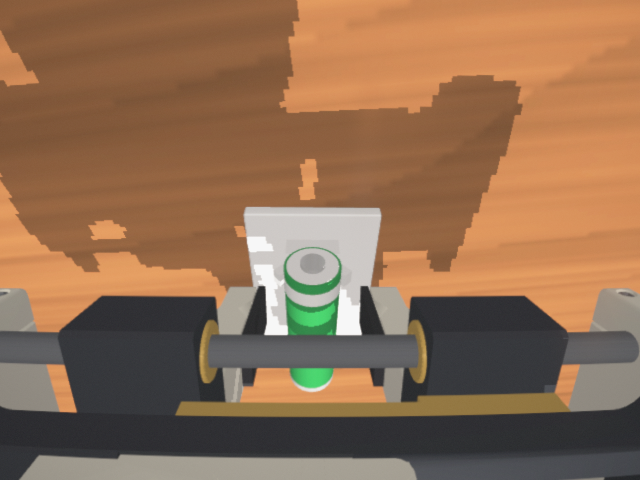

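View pics/s4.png

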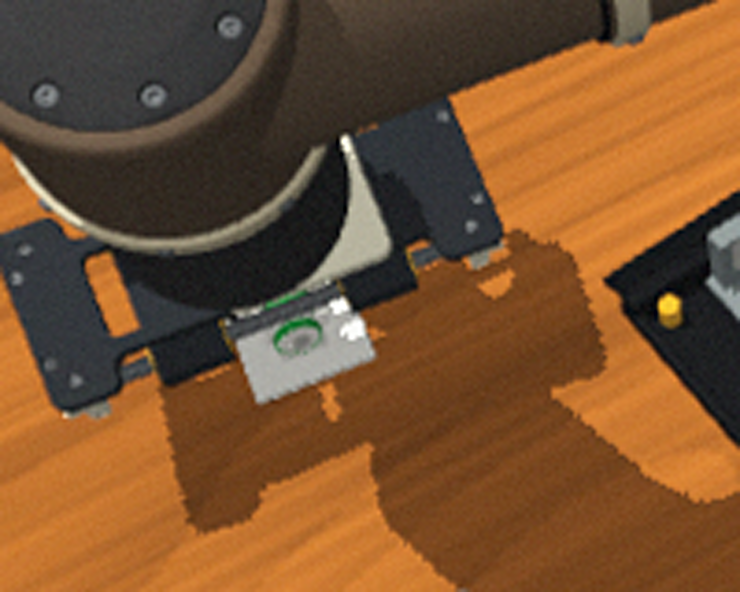

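Run:
```python
from h import *
import pickle; s=pickle.load(open('s4.pkl','rb')); u=np.array([np.cos(-.108),np.sin(-.108),0])
for x in (.468,.469,.470): print(x,proj('wrist',np.array([x,-.2367,.03])+.037*u,s))
im=cv2.imread('pics/w4.png')[235:400,260:365]; S=5; big=cv2.resize(im,None,fx=S,fy=S,interpolation=cv2.INTER_CUBIC)
for x,col in ((.468,(255,0,255)),(.470,(255,255,0))):
    c=np.array([x,-.2367,.03])
    for a,r in ((.037,.0045),(.035,.0105),(-.035,.0105)):
        P=cylpts(c+u*a,c+u*(a+1e-6),r,24)[:24]; Q=np.array([(proj('wrist',p,s)[::-1]-[260,235]+.5)*S for p in P]).round().astype(np.int32); cv2.polylines(big,[Q],True,col,1,cv2.LINE_AA)
cv2.imwrite('pics/o4.png',big[:600])
```

```text
0.468 [264.5239 312.8444]
0.469 [262.5049 312.5432]
0.47 [260.4663 312.239 ]
```

View pics/o4.png

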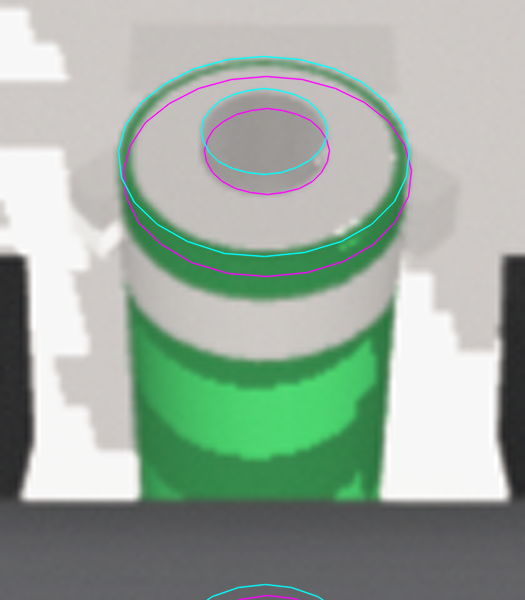

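play_rows:
  newtons: 10
  steps:
    - {"gripper": 0.5,"tx": -0.048,"ty": 0.032,"tz": 0,"ax": 0,"ay": 0,"az": 0}
    - {"gripper": 0,"tx": 0,"ty": 0,"tz": 0,"ax": 0,"ay": 0,"az": 0}
    - {"gripper": 0,"tx": 0,"ty": 0,"tz": 0,"ax": 0,"ay": 0,"az": 0}
    - {"gripper": 0,"tx": 0,"ty": 0,"tz": 0,"ax": 0,"ay": 0,"az": 0}
    - {"gripper": 0,"tx": 0,"ty": 0,"tz": 0,"ax": 0,"ay": 0,"az": 0}
    - {"gripper": 0,"tx": 0,"ty": 0,"tz": 0,"ax": 0,"ay": 0,"az": 0}

```text
t: 15.07
eef_pos: [0.5301, -0.2431, 0.1779]
ee_rot: [-1.565, 1.184, 3.038]
force: [-0.2, 1.8, 1.8]
width: 0.0205
```

play_rows:
  newtons: 50
  steps:
    - {"gripper": 0,"tx": 0,"ty": 0,"tz": 0,"ax": 0,"ay": 0,"az": 0}
    - {"gripper": 0,"tx": 0,"ty": 0,"tz": 0,"ax": 0,"ay": 0,"az": 0}
    - {"gripper": 0,"tx": 0,"ty": 0,"tz": 0,"ax": 0,"ay": 0,"az": 0}

```text
t: 15.32
eef_pos: [0.5301, -0.2431, 0.1779]
ee_rot: [-1.565, 1.184, 3.039]
force: [-0.1, 2.7, 2.0]
width: 0.0197
```

Run:
```python
from h import *
s=telemetry.get_state(); T=toolT(s); print(s['t'],s['force'],s['width'],'g',T[:3,3]+.159*T[:3,0],np.degrees(np.arcsin(T[2,1])),np.arctan2(T[1,1],T[0,1]))
yaw=np.arctan2(T[1,1],T[0,1]); u=np.array([np.cos(yaw),np.sin(yaw),0])
c=np.array([.4698,-.2367,.030]); ct=T[:3,:3].T@(c-T[:3,3]); ut=T[:3,:3].T@u; print(ct,ut)
ct[2]=0; ut[2]=0; ut/=np.linalg.norm(ut); np.save('hold.npy',np.array([ct,ut]))
```

```text
15.3167 [-0.0556  2.7171  2.0344] 0.019737018394691316 g [ 0.4704 -0.237   0.0306] -22.171096769257286 -0.10894512751201205
[ 0.1598 -0.0003 -0.0002] [-0.3774  0.9261  0.0009]
```

```bash
cat >> h.py <<'E'
from scipy.spatial.transform import Slerp
try: CT,UT=np.load('hold.npy')
except Exception: pass
LEAN=lambda: np.arctan2(UT[0],UT[1])  # negative lean
def pose(fx,fz,tilt_deg,fy=0.):
    t=np.radians(tilt_deg); c,si=np.cos(YAW),np.sin(YAW); h=np.array([c,si,0]); z=np.array([0,0,1.])
    ax=h*np.cos(t)+z*np.sin(t); dn=h*np.sin(t)-z*np.cos(t); sd=np.cross(dn,ax)
    # cell frame in world: columns dn(ax-perp,'x'), ax('y'), sd('z'); in tool: perp, UT, z
    C=np.stack([dn,ax,sd],1); pt=np.array([UT[1],-UT[0],0]); D=np.stack([pt,UT,[0,0,1.]],1)
    Rt=C@D.T
    p=np.array([ORG[0]+c*fx/1000-si*fy/1000,ORG[1]+si*fx/1000+c*fy/1000,fz/1000])
    T=np.eye(4); T[:3,:3]=Rt; T[:3,3]=p+.035*ax-Rt@CT; return T
def where(s=None):
    s=s or telemetry.get_state(); T=toolT(s); ax=T[:3,:3]@UT; f=T[:3,3]+T[:3,:3]@CT-.035*ax; c,si=np.cos(YAW),np.sin(YAW); d=f[:2]-ORG; F=s['force']
    r=dict(t=s['t'],fx=1000*(c*d[0]+si*d[1]),fy=1000*(-si*d[0]+c*d[1]),fz=1000*f[2],tilt=np.degrees(np.arcsin(ax[2])),yaw=np.arctan2(ax[1],ax[0]),Fx=c*F[0]+si*F[1],Fy=-si*F[0]+c*F[1],Fz=F[2],w=s['width']*1000)
    return {k:round(float(v),3) for k,v in r.items()}
def rows(wp,n,Ta=None,dec=3):
    """wp: list of 4x4 targets, n: list of row counts; flat-end point moves linearly, rotation slerp"""
    Tc=toolT() if Ta is None else Ta
    tip=CT-.035*UT
    for T,k in zip(wp,n):
        sl=Slerp([0,1],R.from_matrix([Tc[:3,:3],T[:3,:3]])); a=Tc[:3,3]+Tc[:3,:3]@tip; b=T[:3,3]+T[:3,:3]@tip; L=Tc
        for i in range(1,k+1):
            N=np.eye(4); N[:3,:3]=sl(i/k).as_matrix(); N[:3,3]=a+(b-a)*i/k-N[:3,:3]@tip
            print('[%s]'%', '.join('%g'%round(x,dec) for x in delta(L,N))); L=N
        print('--'); Tc=T
E
python3 - <<'E'
from h import *; from fk import *
s=telemetry.get_state(); print(where(s))
T0=toolT(s).copy(); T1=T0.copy(); T1[2,3]+=.12
T2=pose(-19.5,90,35.5)
rows([T1,T2],[6,14],T0,2)
q=s['q']
for T in (T1,T2,pose(-19.5,35,35.5),pose(-41,35,35.5),pose(-42,34,0)):
    r=ik(T,[q]); print(r); q=r[0] if r else q
E
```

```text
{'t': 15.317, 'fx': -210.245, 'fy': -171.278, 'fz': 30.001, 'tilt': -0.0, 'yaw': -0.108, 'Fx': 0.265, 'Fy': 2.705, 'Fz': 2.034, 'w': 19.737}
[-0.74, -0.3, 0, 0, -0, -0]
[-0.74, -0.3, 0, 0, 0, 0]
[-0.74, -0.3, 0, 0, 0, 0]
[-0.74, -0.3, 0, 0, 0, 0]
[-0.74, -0.3, 0, 0, 0, 0]
[-0.74, -0.3, 0, 0, 0, 0]
--
[-0.05, 0.15, -0.63, -0.16, -0.01, 0.42]
[-0.03, 0.16, -0.62, -0.16, -0.01, 0.42]
[-0.01, 0.17, -0.61, -0.16, -0.01, 0.42]
[0.01, 0.17, -0.6, -0.16, -0.01, 0.42]
[0.03, 0.18, -0.6, -0.16, -0.01, 0.42]
[0.05, 0.18, -0.59, -0.16, -0.01, 0.42]
[0.07, 0.19, -0.58, -0.16, -0.01, 0.42]
[0.09, 0.19, -0.57, -0.16, -0.01, 0.42]
[0.11, 0.19, -0.56, -0.16, -0.01, 0.42]
[0.13, 0.2, -0.56, -0.16, -0.01, 0.42]
[0.16, 0.2, -0.55, -0.16, -0.01, 0.42]
[0.18, 0.19, -0.54, -0.16, -0.01, 0.42]
[0.2, 0.19, -0.53, -0.16, -0.01, 0.42]
[0.22, 0.19, -0.52, -0.16, -0.01, 0.42]
--
[array([-0.0959,  0.4209, -0.186 , -0.0027, -1.3508,  1.5598])]
[array([ 0.2686,  0.2977, -0.471 ,  0.0639, -0.573 ,  1.371 ])]
[array([ 0.2682,  0.3715, -0.5298,  0.081 , -0.4407,  1.3518])]
[array([ 0.2744,  0.3439, -0.5799,  0.0885, -0.4185,  1.3381])]
[array([ 0.2269,  0.6735, -0.0178, -0.043 , -1.2646,  1.4834])]
```

play_rows:
  steps:
    - {"gripper": 0,"tx": -0.4,"ty": -0.16,"tz": 0,"ax": 0,"ay": 0,"az": 0}
    - {"gripper": 0,"tx": -0.74,"ty": -0.3,"tz": 0,"ax": 0,"ay": 0,"az": 0}
    - {"gripper": 0,"tx": -0.74,"ty": -0.3,"tz": 0,"ax": 0,"ay": 0,"az": 0}
    - {"gripper": 0,"tx": -0.74,"ty": -0.3,"tz": 0,"ax": 0,"ay": 0,"az": 0}
    - {"gripper": 0,"tx": -0.74,"ty": -0.3,"tz": 0,"ax": 0,"ay": 0,"az": 0}
    - {"gripper": 0,"tx": -0.74,"ty": -0.3,"tz": 0,"ax": 0,"ay": 0,"az": 0}
    - {"gripper": 0,"tx": -0.35,"ty": -0.14,"tz": 0,"ax": 0,"ay": 0,"az": 0}

```text
t: 15.9
eef_pos: [0.5308, -0.2436, 0.3012]
ee_rot: [-1.562, 1.188, 3.043]
force: [-0.1, 0.0, 0.1]
width: 0.0198
```

play_rows:
  steps:
    - {"gripper": 0,"tx": -0.05,"ty": 0.15,"tz": -0.63,"ax": -0.16,"ay": -0.01,"az": 0.42}
    - {"gripper": 0,"tx": -0.03,"ty": 0.16,"tz": -0.62,"ax": -0.16,"ay": -0.01,"az": 0.42}
    - {"gripper": 0,"tx": -0.01,"ty": 0.17,"tz": -0.61,"ax": -0.16,"ay": -0.01,"az": 0.42}
    - {"gripper": 0,"tx": 0.01,"ty": 0.17,"tz": -0.6,"ax": -0.16,"ay": -0.01,"az": 0.42}
    - {"gripper": 0,"tx": 0.03,"ty": 0.18,"tz": -0.6,"ax": -0.16,"ay": -0.01,"az": 0.42}
    - {"gripper": 0,"tx": 0.05,"ty": 0.18,"tz": -0.59,"ax": -0.16,"ay": -0.01,"az": 0.42}
    - {"gripper": 0,"tx": 0.07,"ty": 0.19,"tz": -0.58,"ax": -0.16,"ay": -0.01,"az": 0.42}
    - {"gripper": 0,"tx": 0.09,"ty": 0.19,"tz": -0.57,"ax": -0.16,"ay": -0.01,"az": 0.42}
    - {"gripper": 0,"tx": 0.11,"ty": 0.19,"tz": -0.56,"ax": -0.16,"ay": -0.01,"az": 0.42}
    - {"gripper": 0,"tx": 0.13,"ty": 0.2,"tz": -0.56,"ax": -0.16,"ay": -0.01,"az": 0.42}
    - {"gripper": 0,"tx": 0.16,"ty": 0.2,"tz": -0.55,"ax": -0.16,"ay": -0.01,"az": 0.42}
    - {"gripper": 0,"tx": 0.18,"ty": 0.19,"tz": -0.54,"ax": -0.16,"ay": -0.01,"az": 0.42}
    - {"gripper": 0,"tx": 0.2,"ty": 0.19,"tz": -0.53,"ax": -0.16,"ay": -0.01,"az": 0.42}
    - {"gripper": 0,"tx": 0.22,"ty": 0.19,"tz": -0.52,"ax": -0.16,"ay": -0.01,"az": 0.42}
    - {"gripper": 0,"tx": 0,"ty": 0,"tz": 0,"ax": 0,"ay": 0,"az": 0}
    - {"gripper": 0,"tx": 0,"ty": 0,"tz": 0,"ax": 0,"ay": 0,"az": 0}
    - {"gripper": 0,"tx": 0,"ty": 0,"tz": 0,"ax": 0,"ay": 0,"az": 0}

```text
t: 17.32
eef_pos: [0.5959, -0.0415, 0.2658]
ee_rot: [1.575, 1.341, 0.127]
force: [-0.1, 0.3, -1.0]
width: 0.0195
```

Run:
```python
from h import *
s=telemetry.get_state(); print(where(s))
im=optics.grab_frame('wrist'); cv2.imwrite('pics/w5.png',im[:,:,::-1])
sc=optics.grab_frame('scene'); cv2.imwrite('pics/s5.png',cv2.resize(sc[170:340,200:400,::-1],None,fx=3.5,fy=3.5,interpolation=cv2.INTER_CUBIC))
rows([pose(-19.5,90,35.5),pose(-19.5,37,35.5)],[1,6],toolT(s),3)
import pickle; pickle.dump(s,open('s5.pkl','wb'))
```

```text
{'t': 17.317, 'fx': -20.324, 'fy': 0.281, 'fz': 89.873, 'tilt': 35.358, 'yaw': 0.122, 'Fx': -0.099, 'Fy': 0.29, 'Fz': -0.97, 'w': 19.547}
[-0.001, 0.016, 0.003, 0.045, -0.02, 0.024]
--
[0.344, -0.081, 0, 0, 0, -0]
[0.344, -0.081, 0, 0, 0, 0]
[0.344, -0.081, 0, 0, 0, 0]
[0.344, -0.081, 0, 0, 0, 0]
[0.344, -0.081, 0, 0, 0, 0]
[0.344, -0.081, 0, 0, 0, 0]
--
```

View pics/w5.png

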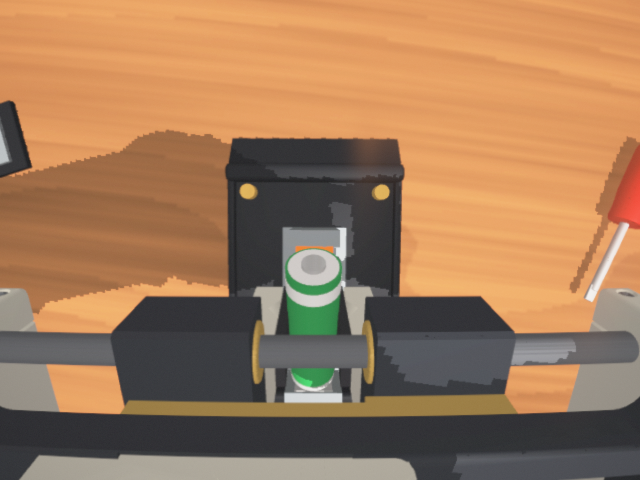

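View pics/s5.png

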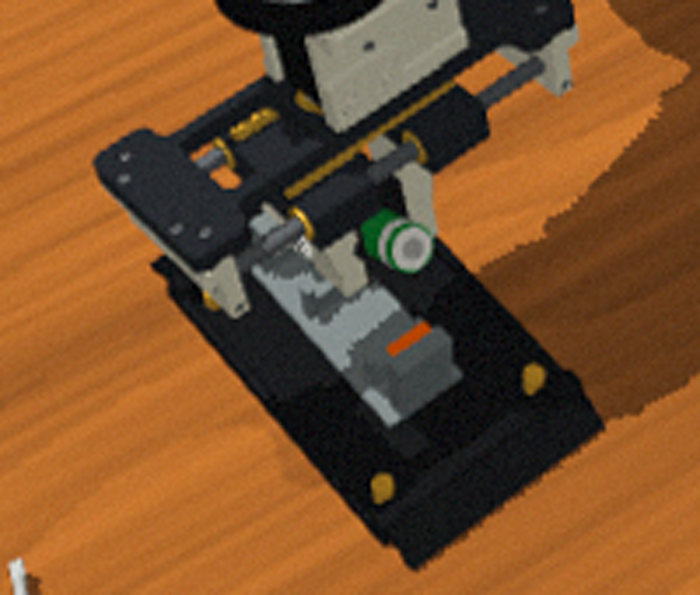

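Run:
```python
from h import *
import pickle; s=pickle.load(open('s5.pkl','rb')); raw=cv2.imread('pics/w5.png')
S=3.5; off=np.array([220,130]); im=cv2.resize(raw[130:300,220:420],None,fx=S,fy=S,interpolation=cv2.INTER_CUBIC)
wire('wrist',im,s,[ORG[0],ORG[1],YAW],S,off)
cv2.imwrite('pics/o5.png',im)
```

```text
(no output)
```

View pics/o5.png

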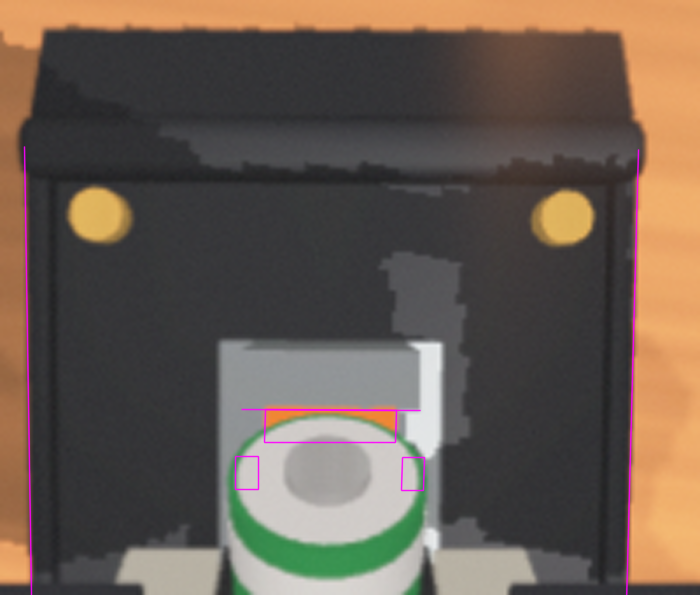

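play_rows:
  steps:
    - {"gripper": 0,"tx": 0.2,"ty": -0.03,"tz": 0,"ax": 0.045,"ay": -0.02,"az": 0.024}
    - {"gripper": 0,"tx": 0.4,"ty": -0.095,"tz": 0,"ax": 0,"ay": 0,"az": 0}
    - {"gripper": 0,"tx": 0.4,"ty": -0.095,"tz": 0,"ax": 0,"ay": 0,"az": 0}
    - {"gripper": 0,"tx": 0.4,"ty": -0.095,"tz": 0,"ax": 0,"ay": 0,"az": 0}
    - {"gripper": 0,"tx": 0.34,"ty": -0.08,"tz": 0,"ax": 0,"ay": 0,"az": 0}
    - {"gripper": 0,"tx": 0.2,"ty": -0.05,"tz": 0,"ax": 0,"ay": 0,"az": 0}
    - {"gripper": 0,"tx": 0.1,"ty": -0.025,"tz": 0,"ax": 0,"ay": 0,"az": 0}
    - {"gripper": 0,"tx": 0,"ty": 0,"tz": 0,"ax": 0,"ay": 0,"az": 0}
    - {"gripper": 0,"tx": 0,"ty": 0,"tz": 0,"ax": 0,"ay": 0,"az": 0}

```text
t: 18.17
eef_pos: [0.5966, -0.0411, 0.2133]
ee_rot: [1.571, 1.337, 0.119]
force: [0.8, 1.0, -0.8]
width: 0.0197
```

```bash
cat > chk.py <<'E'
from h import *
def avg(n=4,cam='wrist'):
    W=[]
    for i in range(n):
        W.append(where()); optics.grab_frame(cam)
    W.append(where()); return {k:round(float(np.mean([w[k] for w in W])),2) if k!='t' else W[-1][k] for k in W[0]}
E
python3 - <<'E'
from chk import *
print(avg(3)); 
rows([pose(-27,35,35.5)],[4],None,3)
E
```

```text
{'t': 18.317, 'fx': -18.72, 'fy': 0.46, 'fz': 37.82, 'tilt': 35.61, 'yaw': 0.12, 'Fx': 0.26, 'Fy': 0.39, 'Fz': -0.35, 'w': 19.79}
[0.011, -0.084, 0.004, 0.001, -0.001, -0.006]
[0.011, -0.084, 0.004, 0.001, -0.001, -0.006]
[0.011, -0.084, 0.004, 0.001, -0.001, -0.006]
[0.011, -0.084, 0.004, 0.001, -0.001, -0.006]
--
```

play_rows:
  steps:
    - {"gripper": 0,"tx": 0.012,"ty": -0.1,"tz": 0.004,"ax": 0,"ay": 0,"az": -0.006}
    - {"gripper": 0,"tx": 0.012,"ty": -0.1,"tz": 0.004,"ax": 0,"ay": 0,"az": -0.006}
    - {"gripper": 0,"tx": 0.012,"ty": -0.1,"tz": 0.004,"ax": 0,"ay": 0,"az": -0.006}
    - {"gripper": 0,"tx": 0.012,"ty": -0.07,"tz": 0.004,"ax": 0,"ay": 0,"az": 0}
    - {"gripper": 0,"tx": 0,"ty": 0,"tz": 0,"ax": 0,"ay": 0,"az": 0}
    - {"gripper": 0,"tx": 0,"ty": 0,"tz": 0,"ax": 0,"ay": 0,"az": 0}
    - {"gripper": 0,"tx": 0,"ty": 0,"tz": 0,"ax": 0,"ay": 0,"az": 0}

```text
t: 18.9
eef_pos: [0.5879, -0.0425, 0.2102]
ee_rot: [1.571, 1.338, 0.119]
force: [-0.8, 0.5, -0.5]
width: 0.0198
```

Run:
```python
from chk import *
print(avg(3)); 
rows([pose(-34,35,35.5)],[6],None,3)
```

```text
{'t': 19.05, 'fx': -27.96, 'fy': 0.03, 'fz': 34.22, 'tilt': 35.48, 'yaw': 0.12, 'Fx': -0.04, 'Fy': 0.65, 'Fz': -0.45, 'w': 19.91}
[-0.015, -0.038, 0, 0, -0, 0]
[-0.015, -0.038, 0, 0, -0, 0]
[-0.015, -0.038, 0, 0, -0, 0]
[-0.015, -0.038, 0, 0, -0, 0]
[-0.015, -0.038, 0, 0, -0, 0]
[-0.015, -0.038, 0, 0, -0, 0]
--
```

play_rows:
  steps:
    - {"gripper": 0,"tx": -0.015,"ty": -0.038,"tz": 0,"ax": 0,"ay": 0,"az": 0}
    - {"gripper": 0,"tx": -0.015,"ty": -0.038,"tz": 0,"ax": 0,"ay": 0,"az": 0}
    - {"gripper": 0,"tx": -0.015,"ty": -0.038,"tz": 0,"ax": 0,"ay": 0,"az": 0}
    - {"gripper": 0,"tx": -0.015,"ty": -0.038,"tz": 0,"ax": 0,"ay": 0,"az": 0}
    - {"gripper": 0,"tx": -0.015,"ty": -0.038,"tz": 0,"ax": 0,"ay": 0,"az": 0}
    - {"gripper": 0,"tx": -0.015,"ty": -0.038,"tz": 0,"ax": 0,"ay": 0,"az": 0}
    - {"gripper": 0,"tx": 0,"ty": 0,"tz": 0,"ax": 0,"ay": 0,"az": 0}
    - {"gripper": 0,"tx": 0,"ty": 0,"tz": 0,"ax": 0,"ay": 0,"az": 0}

```text
t: 19.72
eef_pos: [0.5823, -0.0431, 0.2114]
ee_rot: [1.572, 1.337, 0.12]
force: [3.1, 0.4, 0.9]
width: 0.0199
```

Run:
```python
from chk import *
print(avg(4)); 
rows([pose(-38,35,35.5)],[4],None,3)
```

```text
{'t': 19.917, 'fx': -33.52, 'fy': 0.12, 'fz': 35.42, 'tilt': 35.54, 'yaw': 0.12, 'Fx': 3.13, 'Fy': 0.28, 'Fz': 0.79, 'w': 19.98}
[-0.007, -0.042, 0.001, 0.001, -0.001, -0.001]
[-0.007, -0.042, 0.001, 0.001, -0.001, -0.001]
[-0.007, -0.042, 0.001, 0.001, -0.001, -0.001]
[-0.007, -0.042, 0.001, 0.001, -0.001, -0.001]
--
```

play_rows:
  steps:
    - {"gripper": 0,"tx": -0.008,"ty": -0.04,"tz": 0,"ax": 0,"ay": 0,"az": 0}
    - {"gripper": 0,"tx": -0.008,"ty": -0.04,"tz": 0,"ax": 0,"ay": 0,"az": 0}
    - {"gripper": 0,"tx": -0.008,"ty": -0.04,"tz": 0,"ax": 0,"ay": 0,"az": 0}
    - {"gripper": 0,"tx": -0.008,"ty": -0.04,"tz": 0,"ax": 0,"ay": 0,"az": 0}
    - {"gripper": 0,"tx": -0.008,"ty": -0.04,"tz": 0,"ax": 0,"ay": 0,"az": 0}
    - {"gripper": 0,"tx": -0.008,"ty": -0.04,"tz": 0,"ax": 0,"ay": 0,"az": 0}
    - {"gripper": 0,"tx": -0.008,"ty": -0.04,"tz": 0,"ax": 0,"ay": 0,"az": 0}
    - {"gripper": 0,"tx": 0,"ty": 0,"tz": 0,"ax": 0,"ay": 0,"az": 0}
    - {"gripper": 0,"tx": 0,"ty": 0,"tz": 0,"ax": 0,"ay": 0,"az": 0}

```text
t: 20.67
eef_pos: [0.576, -0.0438, 0.2115]
ee_rot: [1.572, 1.335, 0.12]
force: [8.1, 0.6, 0.6]
width: 0.0198
```

Run:
```python
from chk import *
print(avg(4)); 
rows([pose(-42,35,35.5)],[2],None,3)
```

```text
{'t': 20.867, 'fx': -39.32, 'fy': 0.25, 'fz': 35.68, 'tilt': 35.69, 'yaw': 0.12, 'Fx': 7.82, 'Fy': -0.45, 'Fz': 0.28, 'w': 19.75}
[0.003, -0.044, 0.003, 0.004, -0.003, -0.015]
[0.003, -0.044, 0.003, 0.004, -0.003, -0.015]
--
```

play_rows:
  steps:
    - {"gripper": 0,"tx": -0.005,"ty": -0.045,"tz": 0,"ax": 0,"ay": 0,"az": -0.01}
    - {"gripper": 0,"tx": -0.005,"ty": -0.045,"tz": 0,"ax": 0,"ay": 0,"az": -0.01}
    - {"gripper": 0,"tx": -0.005,"ty": -0.045,"tz": 0,"ax": 0,"ay": 0,"az": -0.01}
    - {"gripper": 0,"tx": 0,"ty": 0,"tz": 0,"ax": 0,"ay": 0,"az": 0}
    - {"gripper": 0,"tx": 0,"ty": 0,"tz": 0,"ax": 0,"ay": 0,"az": 0}

```text
t: 21.28
eef_pos: [0.5735, -0.0439, 0.2118]
ee_rot: [1.573, 1.336, 0.122]
force: [9.9, 0.8, 0.5]
width: 0.0195
```

Run:
```python
from chk import *
print(avg(4)); 
sc=optics.grab_frame('scene'); cv2.imwrite('pics/s6.png',cv2.resize(sc[190:320,230:390,::-1],None,fx=4.5,fy=4.5,interpolation=cv2.INTER_CUBIC))
w=optics.grab_frame('wrist'); cv2.imwrite('pics/w6.png',w[:,:,::-1])
```

```text
{'t': 21.483, 'fx': -41.86, 'fy': 0.42, 'fz': 35.94, 'tilt': 35.65, 'yaw': 0.12, 'Fx': 9.58, 'Fy': -0.64, 'Fz': 1.5, 'w': 19.6}
```

View pics/s6.png

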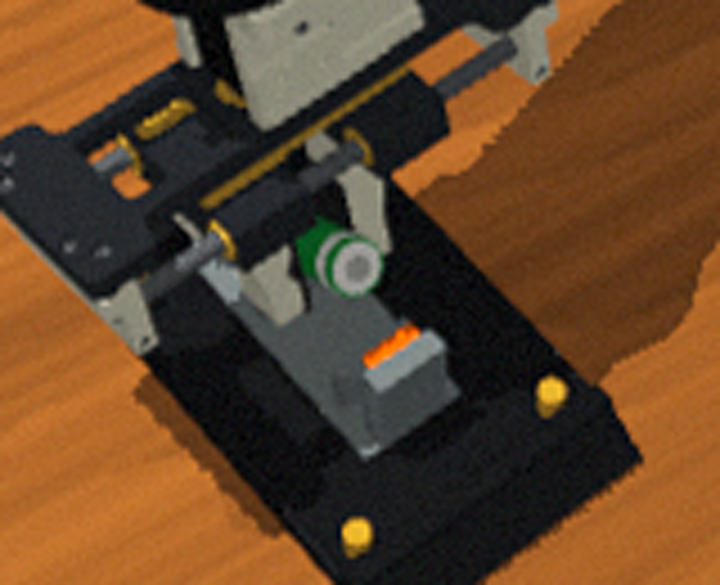

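View pics/w6.png

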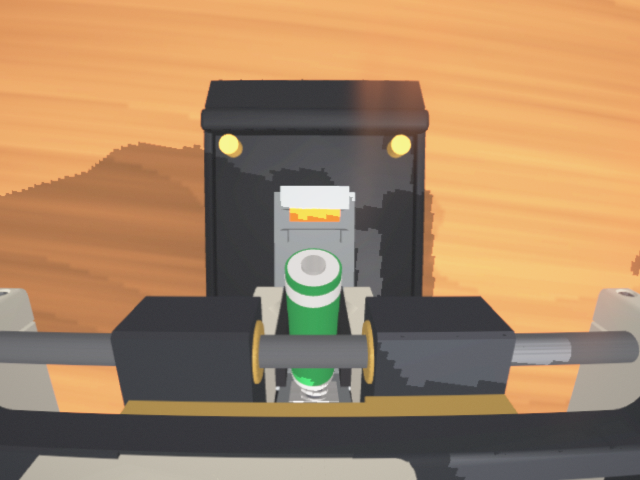

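Run:
```python
from chk import *
w=where(); print(w)
rows([pose(-42.9,35.6,21,fy=0.2)],[7],None,3)
```

```text
{'t': 21.583, 'fx': -41.842, 'fy': 0.406, 'fz': 35.935, 'tilt': 35.65, 'yaw': 0.119, 'Fx': 8.875, 'Fy': -1.16, 'Fz': 2.492, 'w': 20.03}
[0.053, 0.246, 0.001, 0.002, -0.001, -0.349]
[0.053, 0.246, 0.001, 0.002, -0.001, -0.349]
[0.053, 0.246, 0.001, 0.002, -0.001, -0.349]
[0.054, 0.246, 0.001, 0.002, -0.001, -0.349]
[0.054, 0.246, 0.001, 0.002, -0.001, -0.349]
[0.054, 0.246, 0.001, 0.002, -0.001, -0.349]
[0.054, 0.246, 0.001, 0.002, -0.001, -0.349]
--
```

play_rows:
  steps:
    - {"gripper": 0,"tx": 0.053,"ty": 0.246,"tz": 0,"ax": 0,"ay": 0,"az": -0.349}
    - {"gripper": 0,"tx": 0.053,"ty": 0.246,"tz": 0,"ax": 0,"ay": 0,"az": -0.349}
    - {"gripper": 0,"tx": 0.053,"ty": 0.246,"tz": 0,"ax": 0,"ay": 0,"az": -0.349}
    - {"gripper": 0,"tx": 0.054,"ty": 0.246,"tz": 0,"ax": 0,"ay": 0,"az": -0.349}
    - {"gripper": 0,"tx": 0.054,"ty": 0.246,"tz": 0,"ax": 0,"ay": 0,"az": -0.349}
    - {"gripper": 0,"tx": 0.054,"ty": 0.246,"tz": 0,"ax": 0,"ay": 0,"az": -0.349}
    - {"gripper": 0,"tx": 0.054,"ty": 0.246,"tz": 0,"ax": 0,"ay": 0,"az": -0.349}
    - {"gripper": 0,"tx": 0,"ty": 0,"tz": 0,"ax": 0,"ay": 0,"az": 0}
    - {"gripper": 0,"tx": 0,"ty": 0,"tz": 0,"ax": 0,"ay": 0,"az": 0}

```text
t: 22.33
eef_pos: [0.6177, -0.0387, 0.2073]
ee_rot: [-1.575, 1.55, -3.027]
force: [9.6, 1.5, 4.6]
width: 0.0199
```

Run:
```python
from chk import *
print(avg(3)); w=optics.grab_frame('wrist'); cv2.imwrite('pics/w7.png',w[:,:,::-1])
```

```text
{'t': 22.483, 'fx': -42.43, 'fy': 0.29, 'fz': 35.09, 'tilt': 21.01, 'yaw': 0.12, 'Fx': 10.67, 'Fy': -0.12, 'Fz': 3.37, 'w': 19.83}
```

View pics/w7.png

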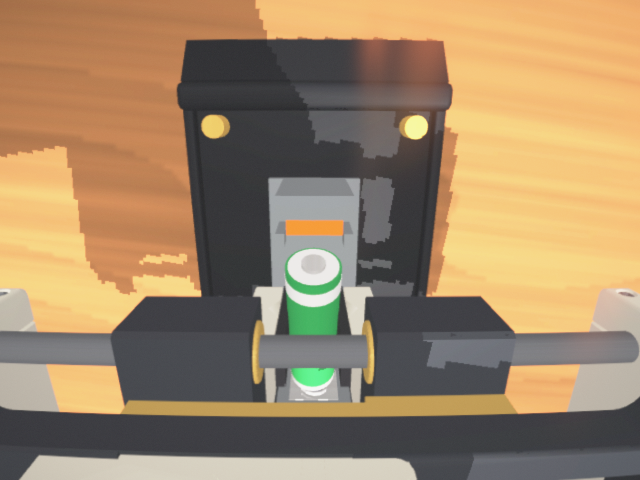

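Run:
```python
from chk import *
rows([pose(-42.7,35.1,11,fy=0.2),pose(-42.7,35,0.5,fy=.2)],[5,5],None,3)
```

```text
[0.051, 0.241, 0.001, 0.002, -0, -0.334]
[0.051, 0.241, 0.001, 0.002, -0, -0.334]
[0.051, 0.241, 0.001, 0.002, -0, -0.334]
[0.051, 0.241, 0.001, 0.002, -0, -0.334]
[0.051, 0.241, 0.001, 0.002, -0, -0.334]
--
[0.053, 0.253, 0, -0, 0, -0.35]
[0.053, 0.253, 0, -0, 0, -0.35]
[0.053, 0.253, 0, -0, 0, -0.35]
[0.053, 0.253, -0, 0, 0, -0.35]
[0.053, 0.253, -0, -0, -0, -0.35]
--
```

play_rows:
  steps:
    - {"gripper": 0,"tx": 0.051,"ty": 0.241,"tz": 0,"ax": 0,"ay": 0,"az": -0.334}
    - {"gripper": 0,"tx": 0.051,"ty": 0.241,"tz": 0,"ax": 0,"ay": 0,"az": -0.334}
    - {"gripper": 0,"tx": 0.051,"ty": 0.241,"tz": 0,"ax": 0,"ay": 0,"az": -0.334}
    - {"gripper": 0,"tx": 0.051,"ty": 0.241,"tz": 0,"ax": 0,"ay": 0,"az": -0.334}
    - {"gripper": 0,"tx": 0.051,"ty": 0.241,"tz": 0,"ax": 0,"ay": 0,"az": -0.334}
    - {"gripper": 0,"tx": 0,"ty": 0,"tz": 0,"ax": 0,"ay": 0,"az": 0}
    - {"gripper": 0,"tx": 0,"ty": 0,"tz": 0,"ax": 0,"ay": 0,"az": 0}

```text
t: 23.12
eef_pos: [0.6466, -0.0353, 0.1978]
ee_rot: [-1.57, 1.375, -3.022]
force: [10.1, 1.9, 4.6]
width: 0.0199
```

Run:
```python
from chk import *
print(avg(3)); w=optics.grab_frame('wrist'); cv2.imwrite('pics/w8.png',w[:,:,::-1])
rows([pose(-42.7,35,0.5,fy=.2)],[5],None,3)
```

```text
{'t': 23.267, 'fx': -42.77, 'fy': 0.22, 'fz': 34.62, 'tilt': 10.97, 'yaw': 0.12, 'Fx': 10.84, 'Fy': 1.03, 'Fz': 3.98, 'w': 19.83}
[0.05, 0.254, 0.001, 0.002, 0.001, -0.35]
[0.05, 0.253, 0.001, 0.002, 0.001, -0.35]
[0.05, 0.253, 0.001, 0.002, 0.001, -0.35]
[0.05, 0.253, 0.001, 0.002, 0.001, -0.35]
[0.05, 0.253, 0.001, 0.002, 0.001, -0.35]
--
```

View pics/w8.png

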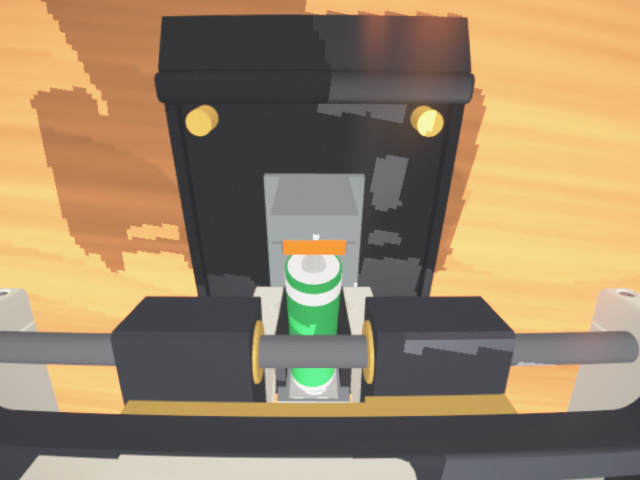

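play_rows:
  steps:
    - {"gripper": 0,"tx": 0.05,"ty": 0.253,"tz": 0,"ax": 0,"ay": 0,"az": -0.35}
    - {"gripper": 0,"tx": 0.05,"ty": 0.253,"tz": 0,"ax": 0,"ay": 0,"az": -0.35}
    - {"gripper": 0,"tx": 0.05,"ty": 0.253,"tz": 0,"ax": 0,"ay": 0,"az": -0.35}
    - {"gripper": 0,"tx": 0,"ty": 0,"tz": 0,"ax": 0,"ay": 0,"az": 0}
    - {"gripper": 0,"tx": 0,"ty": 0,"tz": 0,"ax": 0,"ay": 0,"az": 0}

```text
t: 23.73
eef_pos: [0.664, -0.0332, 0.1895]
ee_rot: [-1.57, 1.265, -3.022]
force: [10.7, 2.1, 3.1]
width: 0.02
```

Run:
```python
from chk import *
print(avg(3))
rows([pose(-42.8,34.8,0.,fy=.2)],[3],None,3)
```

```text
{'t': 23.883, 'fx': -42.61, 'fy': 0.21, 'fz': 34.46, 'tilt': 4.69, 'yaw': 0.12, 'Fx': 11.89, 'Fy': 1.04, 'Fz': 2.5, 'w': 19.89}
[0.036, 0.186, 0.002, 0.004, 0.001, -0.262]
[0.036, 0.186, 0.002, 0.004, 0.001, -0.262]
[0.036, 0.186, 0.002, 0.004, 0.001, -0.262]
--
```

play_rows:
  steps:
    - {"gripper": 0,"tx": 0.034,"ty": 0.19,"tz": 0,"ax": 0,"ay": 0,"az": -0.262}
    - {"gripper": 0,"tx": 0.034,"ty": 0.19,"tz": 0,"ax": 0,"ay": 0,"az": -0.262}
    - {"gripper": 0,"tx": 0.034,"ty": 0.19,"tz": 0,"ax": 0,"ay": 0,"az": -0.262}
    - {"gripper": 0,"tx": 0,"ty": 0,"tz": 0,"ax": 0,"ay": 0,"az": 0}
    - {"gripper": 0,"tx": 0,"ty": 0,"tz": 0,"ax": 0,"ay": 0,"az": 0}

```text
t: 24.3
eef_pos: [0.6768, -0.0316, 0.1826]
ee_rot: [-1.57, 1.184, -3.022]
force: [14.3, 2.3, 2.4]
width: 0.0198
```

Run:
```python
from chk import *
print(avg(4)); s=telemetry.get_state(); w=optics.grab_frame('wrist'); cv2.imwrite('pics/w9.png',w[:,:,::-1])
big=cv2.resize(w[160:300,230:400,::-1],None,fx=4,fy=4,interpolation=cv2.INTER_CUBIC); wire('wrist',big,s,[ORG[0],ORG[1],YAW],4,np.array([230,160])); cv2.imwrite('pics/o9.png',big)
sc=optics.grab_frame('scene'); cv2.imwrite('pics/s9.png',cv2.resize(sc[190:320,230:390,::-1],None,fx=4.5,fy=4.5,interpolation=cv2.INTER_CUBIC))
rows([pose(-35.5,34.8,0.,fy=.2)],[6],None,3)
```

```text
{'t': 24.5, 'fx': -41.89, 'fy': 0.2, 'fz': 34.7, 'tilt': 0.07, 'yaw': 0.12, 'Fx': 14.09, 'Fy': 0.49, 'Fz': 1.81, 'w': 19.68}
[-0.016, 0.041, 0.001, 0.002, 0.001, -0.002]
[-0.016, 0.041, 0.001, 0.002, 0.001, -0.002]
[-0.016, 0.041, 0.001, 0.002, 0.001, -0.002]
[-0.016, 0.041, 0.001, 0.002, 0.001, -0.002]
[-0.016, 0.041, 0.001, 0.002, 0.001, -0.002]
[-0.016, 0.041, 0.001, 0.002, 0.001, -0.002]
--
```

View pics/o9.png

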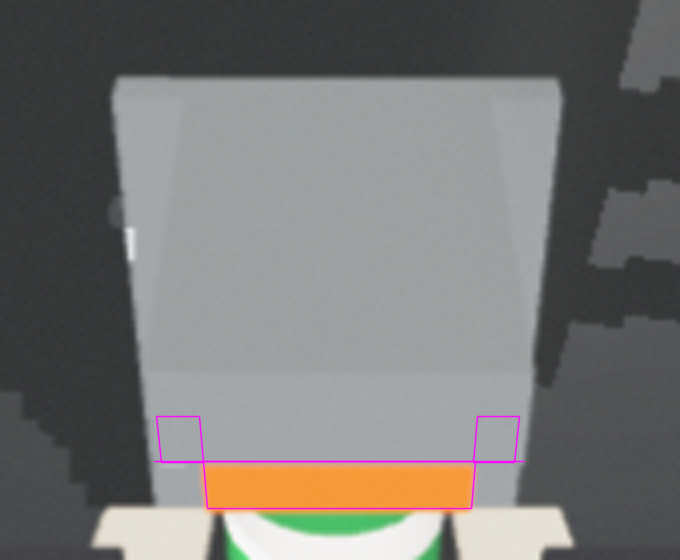

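View pics/s9.png

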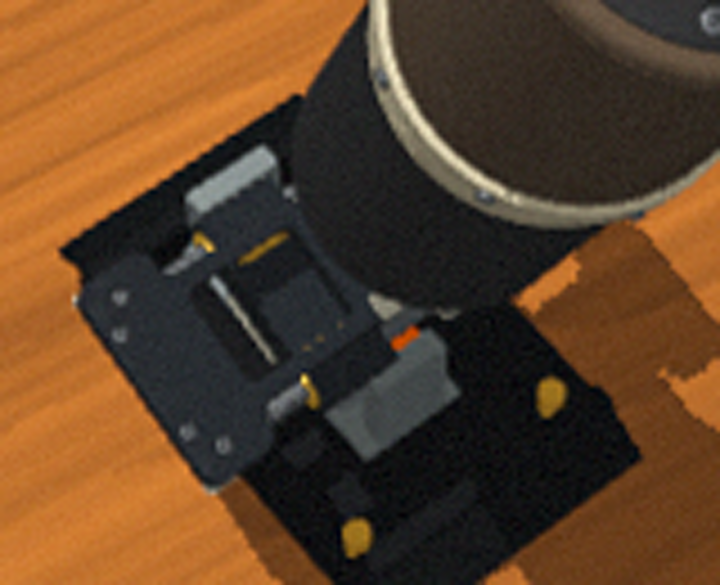

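play_rows:
  steps:
    - {"gripper": 0,"tx": -0.013,"ty": 0.034,"tz": 0,"ax": 0,"ay": 0,"az": 0}
    - {"gripper": 0,"tx": -0.015,"ty": 0.037,"tz": 0,"ax": 0,"ay": 0,"az": 0}
    - {"gripper": 0,"tx": -0.015,"ty": 0.037,"tz": 0,"ax": 0,"ay": 0,"az": 0}
    - {"gripper": 0,"tx": -0.015,"ty": 0.037,"tz": 0,"ax": 0,"ay": 0,"az": 0}
    - {"gripper": 0,"tx": 0,"ty": 0,"tz": 0,"ax": 0,"ay": 0,"az": 0}
    - {"gripper": 0,"tx": 0,"ty": 0,"tz": 0,"ax": 0,"ay": 0,"az": 0}

```text
t: 25.1
eef_pos: [0.679, -0.0315, 0.1822]
ee_rot: [-1.571, 1.181, -3.023]
force: [8.5, 2.6, 2.1]
width: 0.02
```

Run:
```python
from chk import *
print(avg(4))
rows([pose(-36,34.4,0.,fy=.2)],[3],None,3)
```

```text
{'t': 25.3, 'fx': -40.36, 'fy': 0.19, 'fz': 34.64, 'tilt': -0.19, 'yaw': 0.12, 'Fx': 8.63, 'Fy': 1.0, 'Fz': 2.41, 'w': 19.77}
[-0.021, 0.048, 0.001, 0.002, 0.001, 0.011]
[-0.021, 0.048, 0.001, 0.002, 0.001, 0.011]
[-0.021, 0.048, 0.001, 0.002, 0.001, 0.011]
--
```

play_rows:
  steps:
    - {"gripper": 0,"tx": -0.014,"ty": 0.038,"tz": 0,"ax": 0,"ay": 0,"az": 0.01}
    - {"gripper": 0,"tx": -0.014,"ty": 0.038,"tz": 0,"ax": 0,"ay": 0,"az": 0.01}
    - {"gripper": 0,"tx": -0.014,"ty": 0.038,"tz": 0,"ax": 0,"ay": 0,"az": 0.01}
    - {"gripper": 0,"tx": 0,"ty": 0,"tz": 0,"ax": 0,"ay": 0,"az": 0}
    - {"gripper": 0,"tx": 0,"ty": 0,"tz": 0,"ax": 0,"ay": 0,"az": 0}

```text
t: 25.72
eef_pos: [0.6813, -0.0313, 0.1819]
ee_rot: [-1.571, 1.182, -3.023]
force: [6.4, 1.5, 2.8]
width: 0.0199
```

Run:
```python
from chk import *
print(avg(4))
rows([pose(-36,34.4,0.,fy=.2)],[2],None,3)
```

```text
{'t': 25.917, 'fx': -37.75, 'fy': 0.06, 'fz': 34.25, 'tilt': -0.11, 'yaw': 0.12, 'Fx': 6.32, 'Fy': 0.72, 'Fz': 3.21, 'w': 19.87}
[-0.017, 0.025, -0.002, 0.003, 0.001, 0.009]
[-0.017, 0.025, -0.002, 0.003, 0.001, 0.009]
--
```

play_rows:
  steps:
    - {"gripper": 0,"tx": -0.014,"ty": 0.034,"tz": 0,"ax": 0,"ay": 0,"az": 0.01}
    - {"gripper": 0,"tx": -0.014,"ty": 0.034,"tz": 0,"ax": 0,"ay": 0,"az": 0}
    - {"gripper": 0,"tx": 0,"ty": 0,"tz": 0,"ax": 0,"ay": 0,"az": 0}
    - {"gripper": 0,"tx": 0,"ty": 0,"tz": 0,"ax": 0,"ay": 0,"az": 0}

```text
t: 26.25
eef_pos: [0.6827, -0.0312, 0.1817]
ee_rot: [-1.571, 1.181, -3.023]
force: [5.1, 1.5, 5.3]
width: 0.0198
```

Run:
```python
from chk import *
print(avg(4)); s=telemetry.get_state(); print(toolT(s)[:3,:3]@np.array([0,0,0]), s['moment'])
```

```text
{'t': 26.45, 'fx': -36.46, 'fy': 0.01, 'fz': 34.11, 'tilt': -0.13, 'yaw': 0.12, 'Fx': 4.9, 'Fy': 0.86, 'Fz': 5.24, 'w': 19.85}
[0. 0. 0.] [ 0.424  -2.0555 -0.0531]
```

play_rows:
  steps:
    - {"gripper": 0,"tx": -0.024,"ty": 0.016,"tz": 0,"ax": 0,"ay": 0,"az": 0}
    - {"gripper": 0,"tx": 0,"ty": 0,"tz": 0,"ax": 0,"ay": 0,"az": 0}
    - {"gripper": 0,"tx": 0,"ty": 0,"tz": 0,"ax": 0,"ay": 0,"az": 0}

```text
t: 26.7
eef_pos: [0.6831, -0.0313, 0.1818]
ee_rot: [-1.571, 1.181, -3.024]
force: [4.5, 1.1, 3.2]
width: 0.0201
```

Run:
```python
from chk import *
print(avg(4))
```

```text
{'t': 26.9, 'fx': -36.13, 'fy': 0.01, 'fz': 34.2, 'tilt': -0.17, 'yaw': 0.12, 'Fx': 4.62, 'Fy': 0.52, 'Fz': 3.66, 'w': 19.81}
```

play_rows:
  steps:
    - {"gripper": 0,"tx": -0.016,"ty": 0.019,"tz": 0,"ax": 0,"ay": 0,"az": 0}
    - {"gripper": 0,"tx": 0,"ty": 0,"tz": 0,"ax": 0,"ay": 0,"az": 0}
    - {"gripper": 0,"tx": 0,"ty": 0,"tz": 0,"ax": 0,"ay": 0,"az": 0}

```text
t: 27.15
eef_pos: [0.6836, -0.0312, 0.1818]
ee_rot: [-1.571, 1.181, -3.024]
force: [3.9, 1.0, 1.9]
width: 0.0198
```

Run:
```python
from chk import *
print(avg(4))
```

```text
{'t': 27.35, 'fx': -35.67, 'fy': 0.01, 'fz': 34.26, 'tilt': -0.19, 'yaw': 0.12, 'Fx': 3.92, 'Fy': 0.25, 'Fz': 1.44, 'w': 19.86}
```

play_rows:
  steps:
    - {"gripper": 0,"tx": -0.01,"ty": 0.02,"tz": 0,"ax": 0,"ay": 0,"az": 0}
    - {"gripper": 0,"tx": 0,"ty": 0,"tz": 0,"ax": 0,"ay": 0,"az": 0}
    - {"gripper": 0,"tx": 0,"ty": 0,"tz": 0,"ax": 0,"ay": 0,"az": 0}

```text
t: 27.6
eef_pos: [0.684, -0.0312, 0.1818]
ee_rot: [-1.571, 1.18, -3.024]
force: [3.4, -0.2, 1.1]
width: 0.0201
```

Run:
```python
from chk import *
print(avg(4))
```

```text
{'t': 27.8, 'fx': -35.3, 'fy': 0.01, 'fz': 34.32, 'tilt': -0.21, 'yaw': 0.12, 'Fx': 2.88, 'Fy': 0.11, 'Fz': 0.38, 'w': 19.97}
```

play_rows:
  steps:
    - {"gripper": 0,"tx": -0.006,"ty": 0.024,"tz": 0,"ax": 0,"ay": 0,"az": 0}
    - {"gripper": 0,"tx": 0,"ty": 0,"tz": 0,"ax": 0,"ay": 0,"az": 0}
    - {"gripper": 0,"tx": 0,"ty": 0,"tz": 0,"ax": 0,"ay": 0,"az": 0}

```text
t: 28.05
eef_pos: [0.6843, -0.0311, 0.1818]
ee_rot: [-1.571, 1.179, -3.024]
force: [-1.4, 0.3, 0.9]
width: 0.0199
```

Run:
```python
from chk import *
print(avg(4)); s=telemetry.get_state()
for n,x0,y0,x1,y1 in (('wrist',230,160,400,300),('scene',230,190,390,320),('top',310,160,410,290)):
    w=optics.grab_frame(n); cv2.imwrite(f'pics/e_{n}.png',cv2.resize(w[y0:y1,x0:x1,::-1],None,fx=4.4,fy=4.4,interpolation=cv2.INTER_CUBIC))
```

```text
{'t': 28.25, 'fx': -35.2, 'fy': 0.01, 'fz': 34.33, 'tilt': -0.26, 'yaw': 0.12, 'Fx': -1.92, 'Fy': 0.5, 'Fz': 1.35, 'w': 19.94}
```

View pics/e_wrist.png

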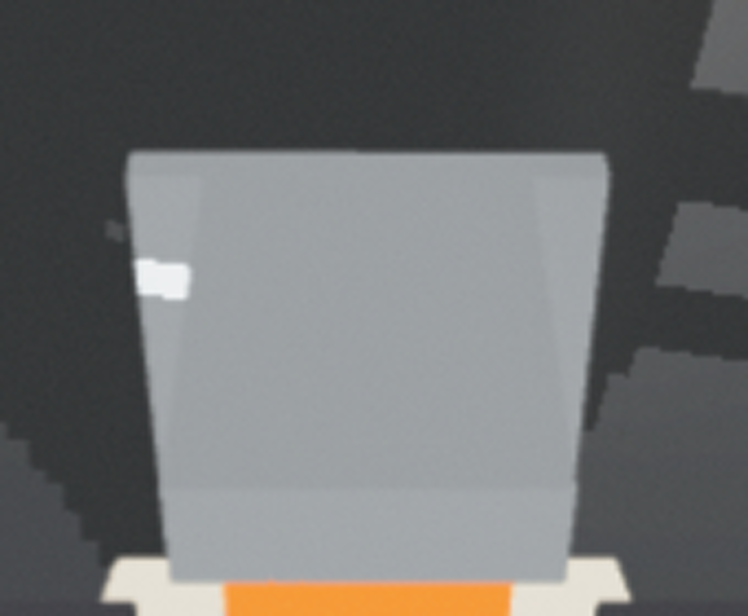

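play_rows:
  newtons: 10
  steps:
    - {"gripper": 0,"tx": 0,"ty": 0,"tz": 0,"ax": 0,"ay": 0,"az": 0}
    - {"gripper": 0,"tx": 0,"ty": 0,"tz": 0,"ax": 0,"ay": 0,"az": 0}
    - {"gripper": 0.26,"tx": 0,"ty": 0,"tz": 0,"ax": 0,"ay": 0,"az": 0}
    - {"gripper": 0.3,"tx": 0,"ty": 0,"tz": 0,"ax": 0,"ay": 0,"az": 0}
    - {"gripper": 0.35,"tx": 0,"ty": 0,"tz": 0,"ax": 0,"ay": 0,"az": 0}
    - {"gripper": 0.42,"tx": 0,"ty": 0,"tz": 0,"ax": 0,"ay": 0,"az": 0}
    - {"gripper": 0.42,"tx": 0,"ty": 0,"tz": 0,"ax": 0,"ay": 0,"az": 0}
    - {"gripper": 0.42,"tx": 0,"ty": 0,"tz": 0,"ax": 0,"ay": 0,"az": 0}

```text
t: 29.07
eef_pos: [0.685, -0.031, 0.182]
ee_rot: [-1.571, 1.181, -3.024]
force: [-0.5, -0.1, 0.6]
width: 0.0363
```

Run:
```python
from chk import *
print(avg(2))
```

```text
{'t': 29.167, 'fx': -34.17, 'fy': 0.02, 'fz': 34.39, 'tilt': -0.14, 'yaw': 0.12, 'Fx': -0.12, 'Fy': -0.22, 'Fz': 0.12, 'w': 36.55}
```

Released, no residual forces. Retreat straight up.

play_rows:
  steps:
    - {"gripper": 0.42,"tx": -0.3,"ty": -0.12,"tz": 0,"ax": 0,"ay": 0,"az": 0}
    - {"gripper": 0.42,"tx": -0.5,"ty": -0.2,"tz": 0,"ax": 0,"ay": 0,"az": 0}
    - {"gripper": 0.42,"tx": -0.7,"ty": -0.28,"tz": 0,"ax": 0,"ay": 0,"az": 0}
    - {"gripper": 0.42,"tx": -0.8,"ty": -0.32,"tz": 0,"ax": 0,"ay": 0,"az": 0}
    - {"gripper": 0.42,"tx": -0.8,"ty": -0.32,"tz": 0,"ax": 0,"ay": 0,"az": 0}
    - {"gripper": 0.42,"tx": -0.8,"ty": -0.32,"tz": 0,"ax": 0,"ay": 0,"az": 0}
    - {"gripper": 0.42,"tx": -0.8,"ty": -0.32,"tz": 0,"ax": 0,"ay": 0,"az": 0}
    - {"gripper": 0.42,"tx": -0.5,"ty": -0.8,"tz": 0,"ax": 0,"ay": 0,"az": 0}
    - {"gripper": 0.42,"tx": -0.5,"ty": -0.8,"tz": 0,"ax": 0,"ay": 0,"az": 0}
    - {"gripper": 0.42,"tx": -0.3,"ty": -0.8,"tz": 0,"ax": 0,"ay": 0,"az": 0}
    - {"gripper": 0.42,"tx": 0,"ty": 0,"tz": 0,"ax": 0,"ay": 0,"az": 0}
    - {"gripper": 0.42,"tx": 0,"ty": 0,"tz": 0,"ax": 0,"ay": 0,"az": 0}

```text
t: 30.17
eef_pos: [0.6428, -0.0362, 0.3644]
ee_rot: [-1.572, 1.185, -3.024]
force: [0.5, 0.4, -1.0]
width: 0.0367
```

Run:
```python
from chk import *
s=telemetry.get_state(); print(s['t'],s['force'],s['eef_pos'])
w=optics.grab_frame('wrist'); cv2.imwrite('pics/g_wrist.png',w[:,:,::-1])
sc=optics.grab_frame('scene'); cv2.imwrite('pics/g_scene.png',sc[:,:,::-1]); cv2.imwrite('pics/g_scz.png',cv2.resize(sc[190:340,230:390,::-1],None,fx=4,fy=4,interpolation=cv2.INTER_CUBIC))
t=optics.grab_frame('top'); cv2.imwrite('pics/g_top.png',t[:,:,::-1])
for q in ['cell','cell_button']:
  for c in ('wrist','scene'):
    for d in finder.pinpoint(q,c)[:1]: 
      p=onz(c,d['location'],.034,s); dd=p[:2]-ORG; c_,s_=np.cos(YAW),np.sin(YAW); print(q,c,d,1000*(c_*dd[0]+s_*dd[1]),1000*(-s_*dd[0]+c_*dd[1]))
import pickle; pickle.dump(s,open('sg.pkl','wb'))
```

```text
30.1667 [ 0.5199  0.4128 -0.9718] [ 0.6428 -0.0362  0.3644]
cell wrist {'location': [94.0, 314.9], 'confidence': 0.87} -2.3150502460384494 -1.6571686169435476
cell scene {'location': [256.6, 306.3], 'confidence': 0.58} 2.848244882435147 1.4305950948218777
cell_button wrist {'location': [37.0, 313.4], 'confidence': 0.71} 36.64519692454434 -0.4942700946920916
cell_button scene {'location': [272.2, 315.6], 'confidence': 0.61} 34.99659419375679 -4.8495885957050895
```

View pics/g_wrist.png

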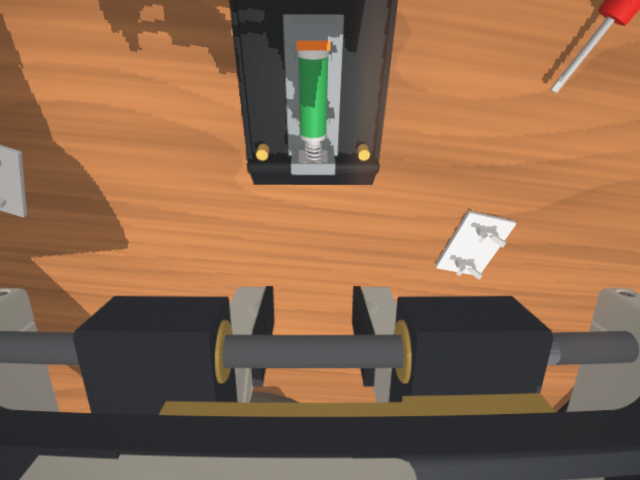

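View pics/g_scz.png

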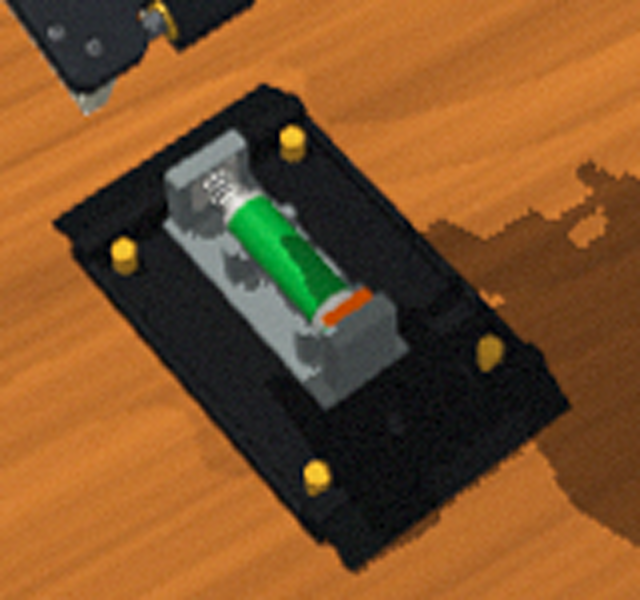

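View pics/g_top.png

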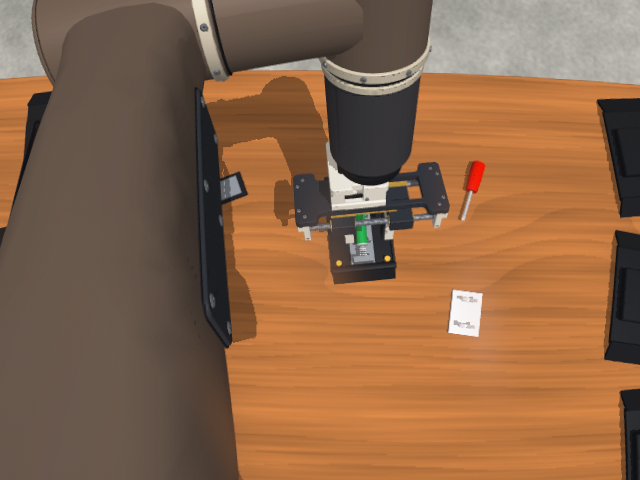

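Run:
```python
from station import job_done
print(job_done())
```

```text
the job is handed in; nothing more can be done
None
```

The green cell is loaded in the housing, lying level with its button end under the orange lip and against the post. I let go of it and handed the job in at about 30 s.

- **Regrasp:** With my first, upright grip the arm could not reach the 35° tilt at the housing. I set the cell back on its rest and picked it up again with the gripper leaning 22°.
- **Loading:** I pressed the flat end on the spring to about 10–11 N and rolled the button end past the lip. I then eased it forward until the spring force (about 4.6 N on the way in) turned into a push back from the post, opened the fingers and lifted clear.
- **Last checks:** After release the force on the tool was about zero. The wrist and scene pictures show the cell straight in the cradle, under the lip and against the spring. The driver and cover look unmoved. The orange cell was hidden behind the arm in the last top view, but I never went near it.
- **Did not go cleanly:**
  - At the end of the roll the push rose to about 14 N (limit 25 N), probably a fingertip touching the rear rib. It went away as I eased forward.
  - The last network position fixes of the cell and button disagree by up to about 5 mm between the cameras. I relied on the post contact and the pictures instead.

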